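# Put the headset press parts back on their own shadow mats

### The job

The four parts of the headset press (cross handle, clamp block, stepped drift and sleeve) lie on one another's shadow mats: move each onto the mat that bears its own outline, upright as it stands now, centred on the outline, and with the handle and the block lined up along theirs (either way round). Use the empty steel tray to park a part on the way; the bare bench is gritty, so no part may touch it.

Things in the scene. Friction and masses are not known exactly. Their poses are not given: they have to be found in the camera images.
- handle_mid (a point): Cross handle: upright round aluminium hub, 36 mm diameter, 40 mm tall, bore in its top, and two black rubber grips sticking out level either side along its y axis (23 mm thick, axis 18 mm above the hub's underside), 130 mm tip to tip; about 0.3 kg. It stands on the hub's flat underside. Point: middle of the hub, half-way up (20 mm); z up. Pinch it across the hub, along its x axis.
- clamp_mid (a point): Split clamp block: plain aluminium bar 90 mm long (y axis), 34 mm wide (x), 38 mm tall, bore in the middle of its top, a thin dark split along it and two dark screw heads 4 mm proud near the ends; about 0.3 kg. Point: middle of the block, half-way up (19 mm above its underside); z up. Pinch it across its width at the middle.
- drift_mid (a point): Stepped drift: turned aluminium disc, flange 66 mm in diameter and 12 mm high below, then a 44 mm diameter from 12 to 32 mm, then a 34 mm nose up to 42 mm, with a bore in its top; about 0.26 kg. The point lies on its axis half-way up (21 mm above its underside); z up. It can be pinched across the 44 mm step, above the flange.
- sleeve_mid (a point): Sleeve: plain upright steel tube, 42 mm outside, 29 mm inside diameter and 50 mm tall; about 0.15 kg. The point lies on its axis half-way up (25 mm above its underside); z up.
- mat_handle: Shadow mat of the cross handle: dark grey rubber, 92 by 158 mm and 6 mm thick, with the pale outline of the handle in the middle (47 mm round hub, two 29 mm wide bars, 137 mm from tip to tip along y). Its origin is the centre of the mat's underside on the bench, its y axis runs along its long side and the outline, z up; it stays where it lies. 
- mat_clamp: Shadow mat of the clamp block: dark grey rubber, 92 by 128 mm and 6 mm thick, with a pale rectangle 40 by 96 mm in the middle (long along y). Its origin is the centre of the mat's underside on the bench, its y axis runs along its long side and the outline, z up; it stays where it lies. 
- mat_drift: Shadow mat of the stepped drift: dark grey rubber, 116 mm square and 6 mm thick, with a pale full disc of 72 mm diameter in the middle. Its origin is the centre of the mat's underside on the bench, its y axis runs along one side, z up; it stays where it lies. 
- mat_sleeve: Shadow mat of the sleeve: dark grey rubber, 92 mm square and 6 mm thick, with a pale ring of 48 mm outer and 29 mm inner diameter in the middle. Its origin is the centre of the mat's underside on the bench, its y axis runs along one side, z up; it stays where it lies. 
- tray: Shallow stainless parts tray, empty at the start, the spot for parking: 124 by 172 mm outside (long along y), its floor 3 mm above the bench, its rim 13 mm above the bench, walls 3 mm thick. Its origin is the centre of its underside; it stays where it lies.
- bench (a point): A fixed point on the wooden bench top, at height 0, amid the mats. The mats lie on it with some small bicycle parts and tools between and beside them, none taller than 50 mm.
Not all that is in view belongs to the job. There is more than one size of the part that bears handle_mid; the job needs the smallest.

How it is judged:
By the outcome, as a careful person would: the job done as asked, in the order asked, and still so for the second after the job is handed in, with the robot touching nothing.
It also fails if it takes over 125 s, if anything falls off the work surface, if the arm or the gripper's body presses on something with over 40 N, if the wrist force passes 120 N, or if a joint passes its speed limit or range.

### The arm

A 7-joint arm with a two-finger parallel gripper is mounted at the origin on the work surface. World frame = base frame: x ahead of the robot, y to its left, z up, the work surface at z = 0. Lengths are in m, angles in rad, forces in N, time in s.
With the tool pointing down it reaches from about 0.4 to 0.875 m from the base axis. Payload 4.4 kg.
Tool frame: the origin (TCP) lies at the very end of the fingers, on their centre line; the grasp point (between the pads) lies 19 mm behind it (manip.pinch_z is the z of the grasp point in the tool frame, in m); z points along the fingers, y is the direction in which the jaws open and shut (so a half turn about z gives the same grasp; the last joint's range is limited). The gripper opens to 85 mm and grips with 20 to 120 N. Pads are 22 mm wide; open, the fingers measure 114 mm over their backs; the gripper's body (76 mm by 85 mm) begins 54 mm behind the grasp point. The pads swing forward as they close: fully open they stand 13 mm farther back than shut.
Start: joints at [1.262, 0.628, 0.038, 1.517, -0.027, 0.996, -0.02], TCP at [0.156, -0.631, 0.231] pointing down, gripper open.
Joint ranges: [-3.06, 3.06], [-0.37, 2.12], [-1.25, 1.32], [0.18, 2.47], [-1.1, 4.24], [0.23, 1.98], [-2.94, 2.94]. Speed limits (rad/s): [2.57, 2.57, 3.14, 3.14, 3.14, 3.14, 3.14].

### API

Orientations are given as [roll, pitch, yaw] about the fixed x, y, z axes, in that order (R = Rz(yaw) Ry(pitch) Rx(roll)).
In Python, from plant import manip gives the robot as it stands.
- The arm moves only by the shell command python3 -m creep 'ROWS' [FORCE]. ROWS is JSON, a list of rows, each an object of numbers: "claw": the finger opening in mm, from 0 to 85.4; "x", "y", "z": the shift along the tool's x, y, z in mm; "turn": the turn about the tool's z in rad. A call has 1 to 10 rows; each row shifts and turns the commanded pose from where the row before left it, along the tool's axes as they then stand; what a row does not reach is not made up. A row lasts 1/12 s, in which the tool goes at most 41.7 mm and 7.16 degrees, less where a joint would pass 70% of its speed; a pose out of reach is approached as far as the arm can. A call with a gripper value outside its range is refused whole. The fingers move at their own pace and stop on an object; FORCE is the grip in N (left out, the last holds). Time passes only in rows, so rows that do not move let the fingers close. It gives the time, the measured TCP pose, the force and the opening at its end, in the units of the state.
- manip.sense(): the state, without advancing time (a new reading comes with each control period).
- manip.read_camera(name): name is "scene" or "top"; returns (picture, depth): 400x640x3 uint8, red, green, blue; 400x640 float32, m along the optical axis (not along the pixel's ray), 0 where there is no reading.
- manip.calibration(name): a dict with "vfov" (degrees; the focal length in pixels is half the picture's height over the tangent of half this angle, whatever the lens; pixels are square), "cx", "cy" (the principal point, pixels), "dist_coeffs" ([k1, k2, p1, p2, k3] as OpenCV has them; the pictures are not rectified), "R" (3x3) and "t" (3): a world point X has camera coordinates R X + t. Camera axes: x right, y down, z forward; pixel columns grow to the right and rows downward; lengths in m; the calibration is good to about 2 mm. A picture is of the moment at which its call begins. calibration takes no time and is no camera call.
- manip.hand_in(): hands the job in, once; it reports no verdict.
The state is a dict: "t": time; "joint_positions": joint angles; "qd": joint speeds; "joint_torque": joint torques, N m; "ee_pos": TCP position; "tcp_rot": TCP orientation; "wrist_force": force on the tool from outside, world axes, zero at the start; "ft_torque": the same for the moment, N m; "finger_gap": finger opening in m.
Only numpy, scipy, OpenCV 4.12 (cv2) and the standard library are available. Lean on these libraries where they do the work, as an engineer would, in place of code of your own. Each camera call takes 0.05 s, during which the arm holds its last target.

## Working session

There is one attempt and no reset: what is moved stays moved. The work goes in short steps, Python scripts to look and compute and a shell command to move; the robot and the scene stay as the last step left them, time stands still between calls to the robot, and variables do not carry over. Pictures are saved under pics/ and viewed, and the job is handed in when it is done.

```bash
ls; mkdir -p pics; python3 - <<'E'
from plant import manip
import cv2,numpy as np
s=manip.sense(); print(s)
for n in ("scene","top"):
    c=manip.calibration(n); print(n,c)
    p,d=manip.read_camera(n)
    np.savez(f"pics/{n}0.npz",p=p,d=d)
    cv2.imwrite(f"pics/{n}0.png",cv2.cvtColor(p,cv2.COLOR_RGB2BGR))
    print((d>0).mean(),d[d>0].min() if (d>0).any() else None,d.max())
print(manip.pinch_z)
E
```

```text
pics
{'t': 0.0, 'joint_positions': array([ 1.26223498,  0.62931421,  0.03843453,  1.51838529, -0.02701326,
        0.9962958 , -0.02002392]), 'qd': array([ 1.06243961e-03,  6.58023874e-05,  1.09041117e-03, -7.61661454e-04,
       -3.37431245e-04,  6.29735776e-04, -1.89456937e-03]), 'joint_torque': array([-5.38504919e-04, -5.63398182e+01,  1.22604702e+00, -1.93445492e+01,
        1.10106068e-02,  1.05361352e-02,  3.42145051e-05]), 'ee_pos': array([ 0.15613373, -0.63031931,  0.23040411]), 'tcp_rot': array([-3.13970762e+00,  8.17655711e-06,  2.42735829e-01]), 'wrist_force': array([-0.11267858, -0.36153961, -0.22780104]), 'ft_torque': array([ 0.01567101, -0.02513598, -0.00551321]), 'finger_gap': 0.08555388608850342}
scene {'vfov': 52.80019036837488, 'cx': 319.9289784530606, 'cy': 198.96108872647096, 'dist_coeffs': array([-0.06759946,  0.        ,  0.        ,  0.        ,  0.        ]), 'R': array([[-0.74939831,  0.66195278, -0.01485555],
       [ 0.38199276,  0.41391125, -0.82629232],
       [-0.54081762, -0.62489679, -0.56304556]]), 't': array([ 0.36012926, -0.13094799,  1.18394281])}
0.99615625 0.40750688 3.9730208
top {'vfov': 52.08324651768016, 'cx': 313.2301078600802, 'cy': 198.05357185670866, 'dist_coeffs': array([0.02004672, 0.        , 0.        , 0.        , 0.        ]), 'R': array([[-0.0052261 , -0.99973002,  0.02264024],
       [-0.99779178,  0.00371416, -0.06631563],
       [ 0.06621364, -0.02293682, -0.99754181]]), 't': array([-0.04160645,  0.43557723,  1.18434067])}
0.99583984375 0.502545 2.077694
-0.0187
```

View pics/scene0.png

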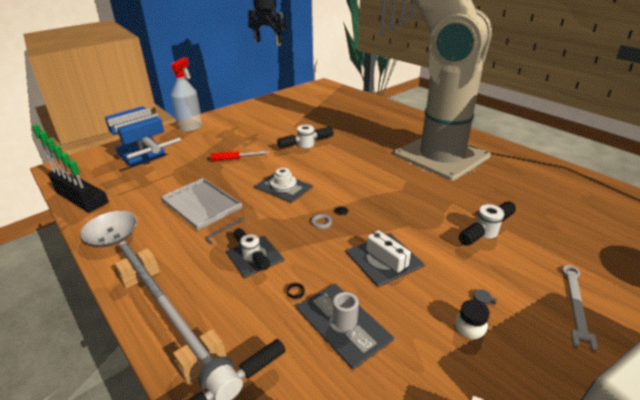

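View pics/top0.png

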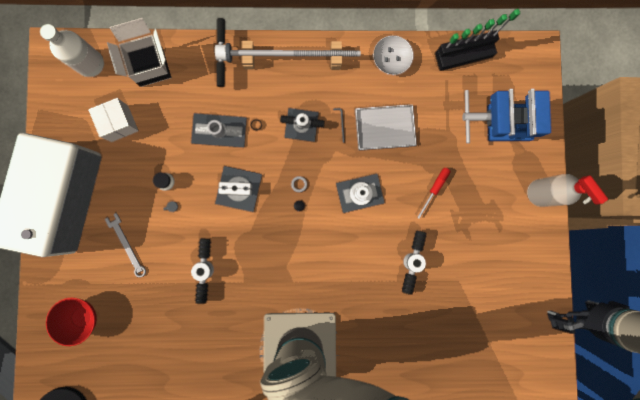

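```bash
cat > h.py <<'E'
import cv2,numpy as np
from plant import manip
def cal(n):
    c=manip.calibration(n); f=200/np.tan(np.radians(c['vfov'])/2)
    K=np.array([[f,0,c['cx']],[0,f,c['cy']],[0,0,1]]); return K,np.array(c['dist_coeffs']),np.array(c['R']),np.array(c['t'])
def ray(n,uv):
    K,D,R,t=cal(n); q=cv2.undistortPoints(np.array(uv,float).reshape(-1,1,2),K,D).reshape(-1,2)
    d=np.c_[q,np.ones(len(q))]@R; return -R.T@t,d
def onplane(n,uv,z):
    C,d=ray(n,uv); return C+d*((z-C[2])/d[:,2])[:,None]
def tri(u1,u2):
    # scene, top
    out=[]
    for a,b in zip(np.reshape(u1,(-1,2)),np.reshape(u2,(-1,2))):
        C1,d1=ray('scene',a);C2,d2=ray('top',b);d1=d1[0]/np.linalg.norm(d1);d2=d2[0]/np.linalg.norm(d2)
        s=np.linalg.lstsq(np.c_[d1,-d2],C2-C1,rcond=None)[0]
        p,q=C1+s[0]*d1,C2+s[1]*d2; out.append(np.r_[(p+q)/2,np.linalg.norm(p-q)])
    return np.array(out)
def proj(n,X):
    K,D,R,t=cal(n); return cv2.projectPoints(np.array(X,float).reshape(-1,1,3),cv2.Rodrigues(R)[0],t,K,D)[0].reshape(-1,2)
def crop(img,x0,y0,x1,y1,s,out):
    c=cv2.resize(cv2.cvtColor(img[y0:y1,x0:x1],cv2.COLOR_RGB2BGR),None,fx=s,fy=s,interpolation=cv2.INTER_CUBIC)
    for x in range((x0+9)//10*10,x1,10):
        cv2.line(c,(int((x-x0)*s),0),(int((x-x0)*s),4 if x%50 else 12),(0,255,255),1)
        if x%50==0: cv2.putText(c,str(x),(int((x-x0)*s)+2,12),0,.4,(0,255,255),1)
    for y in range((y0+9)//10*10,y1,10):
        cv2.line(c,(0,int((y-y0)*s)),(4 if y%50 else 12,int((y-y0)*s)),(0,255,255),1)
        if y%50==0: cv2.putText(c,str(y),(2,int((y-y0)*s)+12),0,.4,(0,255,255),1)
    cv2.imwrite(out,c)
E
python3 - <<'E'
from h import *
p=np.load('pics/top0.npz')['p']; crop(p,180,90,420,220,3.3,'pics/top0c.png')
crop(p,180,220,440,310,3,'pics/top0d.png')
p=np.load('pics/scene0.npz')['p']; crop(p,150,120,430,330,2.85,'pics/scene0c.png')
E
```

```text
(no output)
```

View pics/top0c.png

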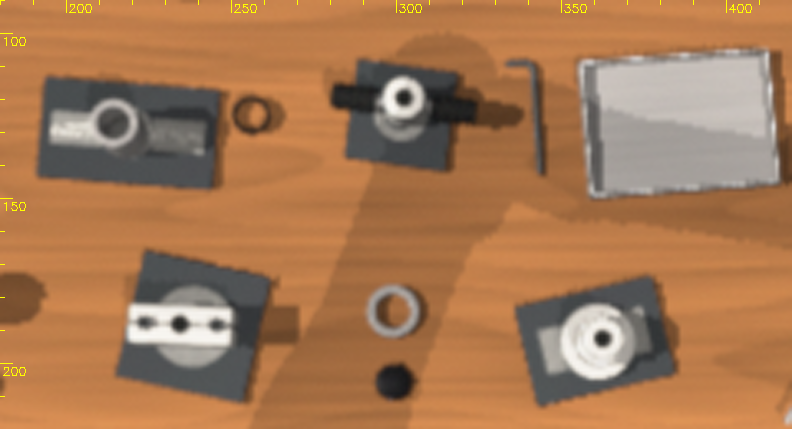

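View pics/scene0c.png

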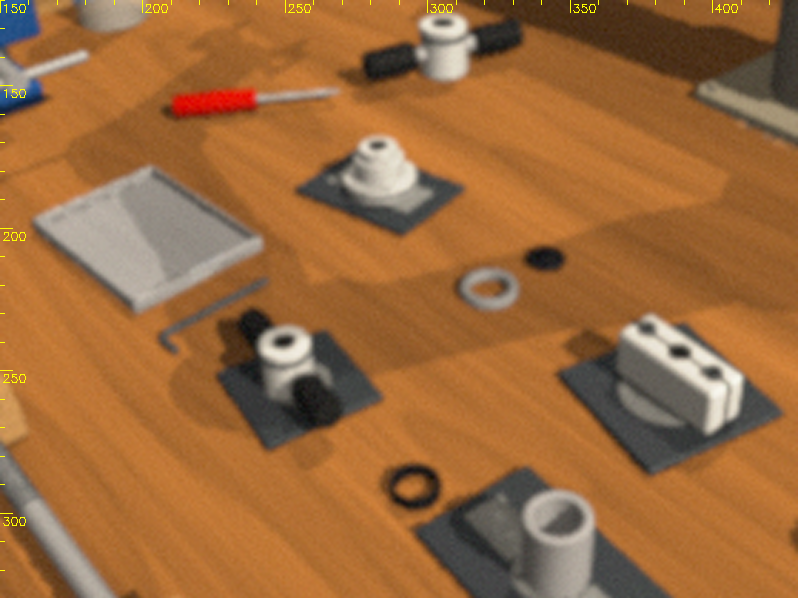

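View pics/top0d.png

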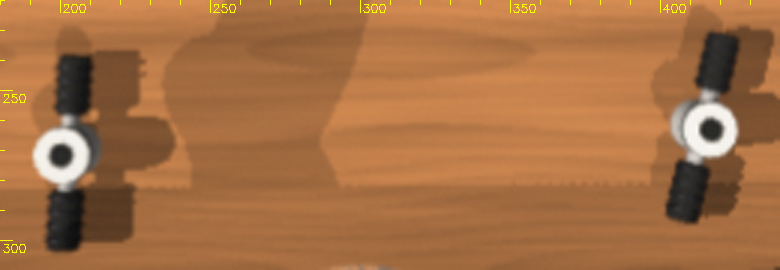

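```bash
python3 - <<'E'
from h import *
for n in('top','scene'): print(n,ray(n,[[0,0]])[0])
p=np.load('pics/top0.npz')['p']
for nm,(u,v) in dict(mat1=(200,118),mat2=(245,200),mat3=(288,133),mat4=(345,210),grip=(285,119),tray=(380,115),white=(365,185),pale=(203,128),disc=(235,200),shadow=(275,200),wood=(330,180),ring3=(301,130),grip2=(318,124)).items(): print(nm,p[v,u],cv2.cvtColor(p[v:v+1,u:u+1],cv2.COLOR_RGB2HSV)[0,0])
g=cv2.resize(p,None,fx=4,fy=4,interpolation=cv2.INTER_CUBIC)
h=cv2.cvtColor(g,cv2.COLOR_RGB2HSV)
gray=((h[...,1]<110)).astype(np.uint8)*255
cv2.imwrite('pics/m0.png',gray[340:900,700:1700][:, :][::1,::1][:560,:800])
cv2.imwrite('pics/m1.png',gray[340:900,1100:1700])
E
```

```text
top [ 0.35597843 -0.01604801  1.21125689]
scene [0.96019858 0.55565434 0.56376235]
mat1 [73 77 78] [96 16 78]
mat2 [85 88 88] [90  9 88]
mat3 [78 81 83] [102  15  83]
mat4 [82 86 87] [96 15 87]
grip [43 43 42] [30  6 43]
tray [196 189 184] [ 13  16 196]
white [205 199 192] [ 16  16 205]
pale [218 214 204] [ 21  16 218]
disc [144 142 137] [ 21  12 144]
shadow [163 108  64] [ 13 155 163]
wood [194 128  76] [ 13 155 194]
ring3 [145 142 136] [ 20  16 145]
grip2 [33 32 30] [20 23 33]
```

View pics/m0.png

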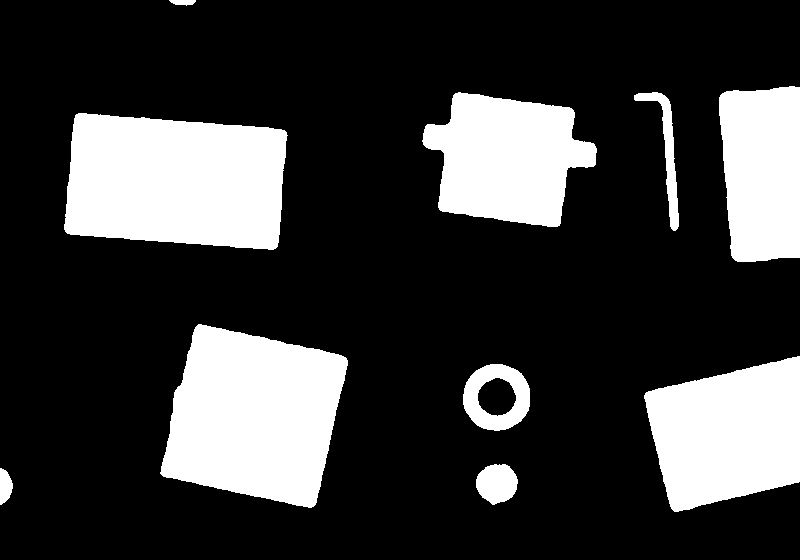

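View pics/m1.png

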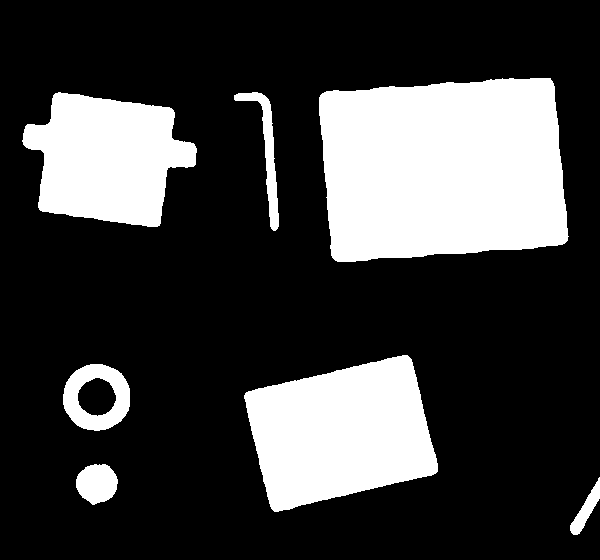

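```bash
cat >> h.py <<'E'
def mask(p,thr=110):
    g=cv2.resize(p,None,fx=4,fy=4,interpolation=cv2.INTER_CUBIC)
    return (cv2.cvtColor(g,cv2.COLOR_RGB2HSV)[...,1]<thr).astype(np.uint8)
def comp(m,seed,op=0):
    if op: m=cv2.morphologyEx(m,cv2.MORPH_OPEN,np.ones((op,op),np.uint8))
    _,l=cv2.connectedComponents(m); k=l[int(seed[1]*4+2),int(seed[0]*4+2)]; assert k
    cs,_=cv2.findContours((l==k).astype(np.uint8),cv2.RETR_EXTERNAL,cv2.CHAIN_APPROX_NONE)
    c=max(cs,key=cv2.contourArea)[:,0].astype(float); return (c+.5)/4-.5
def rect(n,c,z):
    P=onplane(n,c,z)[:,:2]*1000
    r=cv2.minAreaRect(P.astype(np.float32)); b=cv2.boxPoints(r)
    # refine: fit line to points near each side's middle 70%
    L=[]
    for i in range(4):
        a,e=b[i],b[(i+1)%4]; d=(e-a)/np.linalg.norm(e-a); nn=np.array([-d[1],d[0]])
        s=(P-a)@d; o=(P-a)@nn; ln=np.linalg.norm(e-a)
        q=P[(s>.1*ln)&(s<.9*ln)&(abs(o)<8)]
        for _ in range(3):
            v=cv2.fitLine(q.astype(np.float32),cv2.DIST_HUBER,0,.01,.01).ravel()
            res=abs((q-v[2:])@np.array([-v[1],v[0]])); q=q[res<max(1.5,2*np.median(res))]
        L.append(v)
    cor=[]
    for i in range(4):
        A,B=L[i-1],L[i]; t=np.linalg.solve(np.c_[A[:2],-B[:2]],B[2:]-A[2:]); cor.append(A[2:]+t[0]*A[:2])
    cor=np.array(cor); e=np.roll(cor,-1,0)-cor; ln=np.linalg.norm(e,axis=1)
    a=(ln[0]+ln[2])/2; bb=(ln[1]+ln[3])/2
    d=(e[0]-e[2]) if a>bb else (e[1]-e[3]); ang=np.arctan2(d[1],d[0])  # direction of long side
    return cor.mean(0),(a,bb),((np.degrees(ang)+90)%180)-90,cor
E
python3 - <<'E'
from h import *
S=dict(mat_handle=((200,118),(370,335)),mat_drift=((245,200),(375,270)),mat_sleeve=((288,133),(245,250)),mat_clamp=((345,210),(300,195)),tray=((380,115),(200,200)))
for n,i in(('top',0),('scene',1)):
    p=np.load(f'pics/{n}0.npz')['p']; m=mask(p)
    for k,v in S.items():
        for z in ((.006,0) if k!='tray' else (.013,0)):
            c,s,a,cor=rect(n,comp(m,v[i],26 if k=='mat_sleeve' else 0),z)
            print(n,k,z,c.round(1),np.round(s,1),round(a,2))
    cv2.imwrite(f'pics/mm_{n}.png',cv2.resize(m*255,(800,500)))
E
```

```text
top mat_handle 0.006 [639.5 236. ] [ 90.6 157. ] 85.68
top mat_handle 0 [641.  237.2] [ 91.  157.7] 85.68
top mat_drift 0.006 [465.  176.8] [114.8 115.3] 77.5
top mat_drift 0 [465.6 177.8] [115.4 115.9] 77.49
top mat_sleeve 0.006 [654.7 -15.3] [ 90.7 102.8] 82.09
top mat_sleeve 0 [656.2 -15.3] [ 91.1 103.3] 82.09
top mat_clamp 0.006 [ 451.3 -181.6] [127.5  90.7] -76.97
top mat_clamp 0 [ 451.8 -182.5] [128.2  91.1] -76.97
top tray 0.013 [ 647.4 -259.4] [176.2 127.5] -85.9
top tray 0 [ 650.6 -262.1] [178.1 128.9] -85.9
scene mat_handle 0.006 [636.  241.7] [101.9 157.2] 87.25
scene mat_handle 0 [632.5 238.4] [103.  158.9] 87.25
scene mat_drift 0.006 [466.4 174.6] [115.4 132.3] 77.6
scene mat_drift 0 [461.1 170.5] [116.7 133.7] 77.6
scene mat_sleeve 0.006 [655.6 -24. ] [ 98.1 139.1] 81.88
scene mat_sleeve 0 [652.3 -30.3] [ 99.2 140.6] 81.88
scene mat_clamp 0.006 [ 444.3 -172.9] [124.7 115. ] -87.37
scene mat_clamp 0 [ 438.8 -180.8] [126.  116.3] -87.37
scene tray 0.013 [ 651.3 -246.8] [190.5 129.8] -85.77
scene tray 0 [ 644.1 -265.7] [195.1 132.9] -85.77
```

View pics/mm_scene.png

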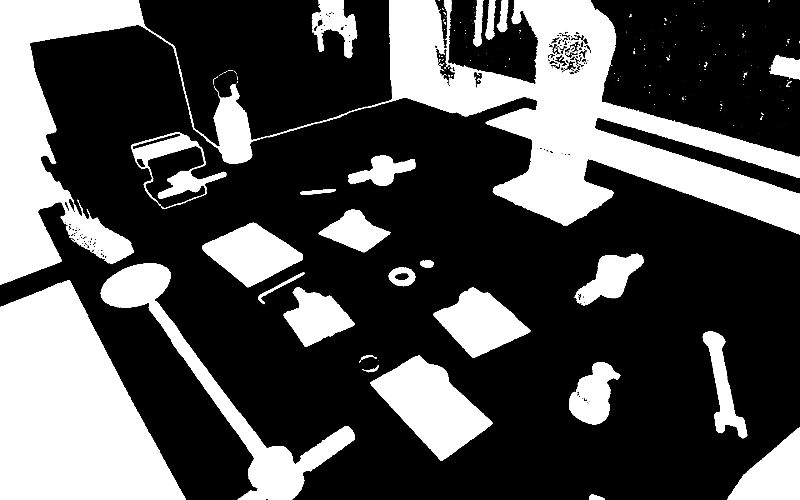

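```bash
python3 - <<'E'
from h import *
t=np.load('pics/top0.npz')['p']; s=np.load('pics/scene0.npz')['p']
def tile(nm,boxes,sc):
    ims=[]
    for p,(x,y) in boxes:
        crop(p,x-20,y-20,x+20,y+20,sc,'pics/tmp.png'); im=cv2.imread('pics/tmp.png')
        for k in range(0,40,5):
            cv2.putText(im,str(x-20+k),(int(k*sc),395//1 if False else int(40*sc)-3),0,.35,(0,255,255),1); cv2.putText(im,str(y-20+k),(0,int(k*sc)+8),0,.35,(0,255,0),1)
        ims.append(im)
    cv2.imwrite(nm,np.vstack([np.hstack(ims[:2]),np.hstack(ims[2:])]))
tile('pics/tiles_t.png',[(t,(302,121)),(t,(212,127)),(t,(236,190)),(t,(361,192))],7.4)
tile('pics/tiles_s.png',[(s,(250,250)),(s,(345,310)),(s,(388,252)),(s,(281,182))],7.4)
E
```

```text
(no output)
```

View pics/tiles_t.png

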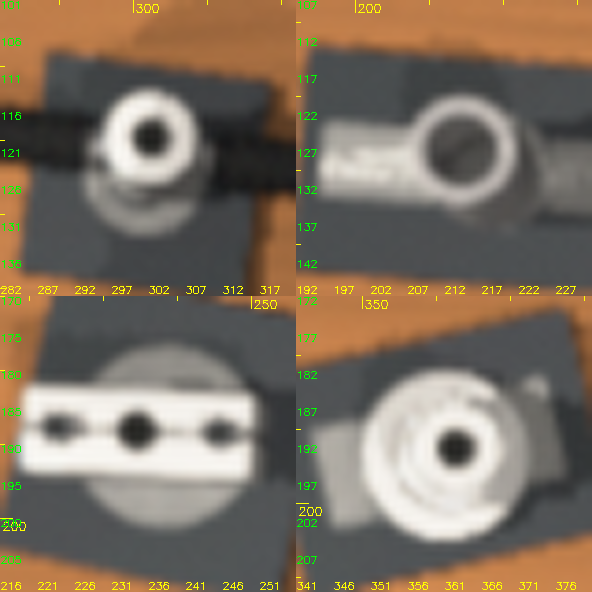

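View pics/tiles_s.png

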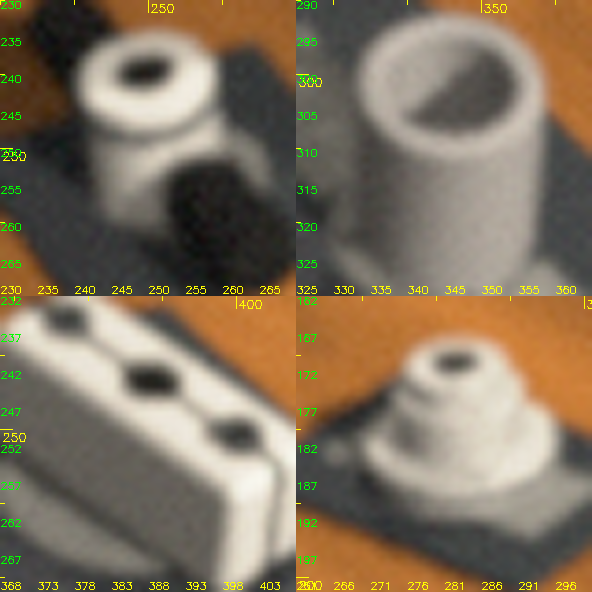

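```bash
cat >> h.py <<'E'
def blob(p,seed,r=7,frac=.5):
    """dark blob at seed: centroid, subpixel"""
    x,y=map(int,np.round(seed)); s=12
    g=cv2.resize(p[y-r:y+r+1,x-r:x+r+1],None,fx=s,fy=s,interpolation=cv2.INTER_CUBIC).max(2).astype(float)
    c=int((r+.5)*s); lo=g[c-8:c+8,c-8:c+8].min(); hi=np.percentile(g,85)
    m=(g<lo+frac*(hi-lo)).astype(np.uint8); _,l=cv2.connectedComponents(m)
    k=l[np.unravel_index(np.argmin(g+1e3*(np.hypot(*(np.indices(g.shape)-c))>s*2)),g.shape)]
    cs,_=cv2.findContours((l==k).astype(np.uint8),cv2.RETR_EXTERNAL,cv2.CHAIN_APPROX_NONE)
    e=cv2.fitEllipse(max(cs,key=len)); return np.array([(e[0][0]+.5)/s-.5+x-r,(e[0][1]+.5)/s-.5+y-r]),np.array(e[1])/s
E
python3 - <<'E'
from h import *
t=np.load('pics/top0.npz')['p']; s=np.load('pics/scene0.npz')['p']
for k,a,b in (('handle',(301,119),(249,239)),('clamp',(234,188),(388,243)),('drift',(362,191),(281,170.5)),('clampL',(224,188),(376.5,234.5)),('clampR',(245,188),(399.5,250))):
    r=4 if k in('drift',) else 5
    A,ea=blob(t,a,r); B,eb=blob(s,b,r)
    print(k,A.round(2),ea.round(1),B.round(2),eb.round(1),(tri(B,A)*1000).round(1))
m=mask(t); 
for op in(30,36,44):
    c,sz,a,cor=rect('top',comp(m,(288,133),op),.006); print(op,c,sz,a)
# corners: top vs scene
ms=mask(s)
S=dict(mat_handle=((200,118),(370,335)),mat_drift=((245,200),(375,270)),mat_clamp=((345,210),(300,195)),mat_sleeve=((288,133),(245,250)),tray=((380,115),(200,200)))
for k,v in S.items():
    c,sz,a,cor=rect('top',comp(m,v[0],36 if k=='mat_sleeve' else 0),.006 if k!='tray' else .013)
    tc=proj('top',np.c_[cor/1000,np.full(4,.006 if k!='tray' else .013)])
    cs=comp(ms,v[1]); ap=cv2.approxPolyDP(np.float32(cs).reshape(-1,1,2),1.5,True)[:,0]
    sc=proj('scene',np.c_[cor/1000,np.full(4,.006 if k!='tray' else .013)])
    for q,u in zip(sc,tc):
        j=np.argmin(np.hypot(*(ap-q).T))
        print(k,q.round(1),ap[j].round(1),(tri(ap[j],u)*1000).round(1))
E
```

```text
handle [302.03 119.17] [4.9 5. ] [249.05 239.16] [4.3 7.3] [[661.4 -11.1  43.9   1.9]]
clamp [234.09 187.73] [4.7 5.3] [387.99 242.99] [4.3 7.5] [[463.4 183.5  42.3   1.8]]
drift [362.16 192.13] [4.7 4.9] [281.96 170.53] [2.7 5. ] [[ 449.1 -182.5   45.8    1.8]]
clampL [223.67 187.27] [3.4 5.4] [375.2  233.85] [ 4.  10.7] [[476.7 189.3  76.8  43.6]]
clampR [247.47 187.68] [ 7.  12.8] [399.5  250.38] [4.3 7. ] [[450.4 171.4  10.   55.3]]
30 [655.5446    -9.160127] (np.float32(90.15938), np.float32(92.482445)) 82.41226
36 [655.4591    -9.049125] (np.float32(90.22042), np.float32(92.68109)) 82.45221
44 [655.56775   -9.132476] (np.float32(89.351074), np.float32(92.43033)) 84.17912
mat_handle [333.4 280.9] [333.9 283.9] [[ 5.892e+02  1.621e+02 -4.000e-01  1.300e+00]]
mat_handle [294.1 303.8] [295.9 306.6] [[6.790e+02 1.567e+02 5.000e-01 3.600e+00]]
mat_handle [351.4 365.6] [349.9 365.9] [[691.5 310.4   5.4   2.3]]
mat_handle [392.9 335.3] [393.6 337.6] [[600.8 319.1   1.9   1.3]]
mat_drift [388.5 231. ] [390.6 233.9] [[395.3 135.4  -1.    4.6]]
mat_drift [344.2 248.5] [346.1 250.6] [[507.
[... 277 characters left out ...]
   12.7    5. ]]
mat_clamp [252.3 184.5] [254.4 185.6] [[ 508.  -232.6    2.6    5.8]]
mat_clamp [290.2 200. ] [290.6 201.6] [[ 481.1 -109.3    1.3    1.3]]
mat_sleeve [262.9 232.9] [264.1 236.1] [[604.8 -48.2  -2.1   3.5]]
mat_sleeve [224.6 248.4] [226.4 250.9] [[ 6.94e+02 -5.99e+01  1.00e-01  4.40e+00]]
mat_sleeve [244.4 275.6] [243.6 276.9] [[707.8  34.7   3.1   1.2]]
mat_sleeve [282.6 255.5] [283.4 258.6] [[617.4  39.8  -1.3   2.1]]
tray [241.7 201.4] [240.6 201.9] [[ 578.9 -177.2   11.6    2.5]]
tray [202.7 175.9] [202.1 177.4] [[ 591.5 -353.6    8.2    1. ]]
tray [159.2 195.2] [161.1 196.4] [[ 716.  -342.2    9.6    5. ]]
tray [196.  224.9] [197.1 229.4] [[ 706.3 -167.3    1.3    3.9]]
```

```bash
cat >> h.py <<'E'
def ell(pts):
    e=cv2.fitEllipse(np.float32(pts)); return np.array(e[0]),e[1]
E
python3 - <<'E'
from h import *
t=np.load('pics/top0.npz')['p']; s=np.load('pics/scene0.npz')['p']
H=dict(handle=.046,clamp=.044,drift=.048)
for k,a,r in (('handle',(301,119),5),('clamp',(234,188),5),('drift',(362,191),4)):
    A,_=blob(t,a,r); print(k,(onplane('top',A,H[k])*1000).round(1))
# sleeve ring top view: outer rim via bright mask in radial profile; scene inner rim
def radial(p,c,r0,r1,n=48,sgn=-1,aspect=1):
    g=cv2.GaussianBlur(p,(0,0),.6).mean(2).astype(np.float32); out=[]
    for a in np.linspace(0,2*np.pi,n,endpoint=False):
        rr=np.arange(r0,r1,.1); x=c[0]+rr*np.cos(a); y=c[1]+rr*np.sin(a)*aspect
        v=cv2.remap(g,np.float32(x)[None],np.float32(y)[None],cv2.INTER_CUBIC)[0]
        d=np.gradient(v)*sgn; j=np.argmax(d); out.append((x[j],y[j]))
    return np.array(out)
c=np.array([211.5,126.5])
for nm,r0,r1,sg in(('inner',3,6.3,1),('outer',6,9,-1)):
    q=radial(t,c,r0,r1,sgn=sg); e,ax=ell(q); print('sleeve top',nm,e.round(2),np.round(ax,1),(onplane('top',e,.056)*1000).round(1)); 
    T=e
q=np.array([(336.0,303),(334.7,299.5),(336,295.5),(339,292.7),(344,291.6),(349,292.2),(353.5,294.5),(356.5,298.5),(356.8,302.5)])
# outer rim hand-picked in scene tiles
e,ax=ell(q); print('scene outer',e,ax,(tri(e,T)*1000).round(1))
# handle grips direction
g=cv2.resize(t,None,fx=4,fy=4,interpolation=cv2.INTER_CUBIC)
for thr in(50,58):
    m=(g.max(2)<thr).astype(np.uint8); m[:, :4*278]=0;m[:,4*327:]=0;m[:4*112]=0;m[4*132:]=0
    m=cv2.morphologyEx(m,cv2.MORPH_OPEN,np.ones((9,9)));
    ys,xs=np.nonzero(m); sel=(abs(xs/4-302)>9); P=onplane('top',np.c_[(xs+.5)/4-.5,(ys+.5)/4-.5][sel],.028)[:,:2]*1000
    v=cv2.fitLine(P.astype(np.float32),cv2.DIST_HUBER,0,.01,.01).ravel(); q=(P-v[2:])@v[:2]
    print('handle',thr,len(P),P.mean(0),np.degrees(np.arctan2(v[1],v[0])),q.min(),q.max())
    cv2.imwrite(f'pics/g{thr}.png',m[430:560,1080:1340]*255)
# clamp: bright
m=(g.min(2)>185).astype(np.uint8); m=cv2.morphologyEx(m,cv2.MORPH_CLOSE,np.ones((25,25))); cc=comp(m,(240,186)); 
print('clamp',[x if i<3 else None for i,x in enumerate(rect('top',cc,.044))])
E
```

```text
handle [[661.7 -11.7  46. ]]
clamp [[463.8 182.5  44. ]]
drift [[ 449.6 -182.8   48. ]]
sleeve top inner [213.09 126.68] [9.  9.4] [[637.  240.9  56. ]]
sleeve top outer [212.73 127.09] [14.4 16.5] [[635.8 242.   56. ]]
scene outer [345.87075806 300.00308228] (16.685178756713867, 22.41567611694336) [[6.359e+02 2.417e+02 5.620e+01 5.000e-01]]
handle 50 2963 [661.1135538  -18.26056195] 83.63957 -59.64251919642802 65.75978549064301
handle 58 3307 [661.26586796 -18.58377748] 83.81872 -60.79684660310333 66.31693805396492
clamp [array([462.82742, 182.83731], dtype=float32), (np.float32(31.27702), np.float32(86.30839)), np.float32(87.06824), None]
```

```bash
cat >> h.py <<'E'
def go(x,y,z,yaw):
    """mm, deg: print turn and the tool-frame shift after the turn"""
    s=manip.sense(); p=np.array(s['ee_pos'])*1000; y0=np.degrees(s['tcp_rot'][2])
    dt=-np.radians(((yaw-y0)+180)%360-180); a=np.radians(yaw); d=np.array([x,y,z])-p
    print('t',round(s['t'],2),'tcp',p.round(1),'rpy',np.degrees(s['tcp_rot']).round(2),'gap',round(s['finger_gap']*1000,1),'F',s['wrist_force'].round(1))
    print('turn',round(dt,4),'x',round(d[0]*np.cos(a)+d[1]*np.sin(a),1),'y',round(d[0]*np.sin(a)-d[1]*np.cos(a),1),'z',round(-d[2],1))
E
python3 -c "
from h import *
go(661.7,-11.7,180,83.7)"
python3 -m creep '[{"turn":-0.12},{"turn":-0.12},{"turn":-0.12},{"turn":-0.12},{"turn":-0.12},{"turn":-0.12},{"turn":-0.12},{"turn":-0.12},{"turn":-0.12},{"turn":-0.12}]' 50
python3 -c "
from h import *
go(661.7,-11.7,180,83.7)"
```

```text
t 0.1 tcp [ 156.1 -630.4  230.5] rpy [-179.91    0.     13.91] gap 85.6 F [ 0.3 -0.4 -0.4]
turn -1.2181 x 670.5 y 434.6 z 50.5
t 0.1 tcp [ 156.1 -630.4  230.5] rpy [-179.91    0.     13.91] gap 85.6 F [ 0.3 -0.4 -0.4]
turn -1.2181 x 670.5 y 434.6 z 50.5invalid input
```

```bash

python3 -m creep '[{"claw":85,"x":0,"y":0,"z":0,"turn":-0.12},{"claw":85,"x":0,"y":0,"z":0,"turn":-0.12},{"claw":85,"x":0,"y":0,"z":0,"turn":-0.12},{"claw":85,"x":0,"y":0,"z":0,"turn":-0.12},{"claw":85,"x":0,"y":0,"z":0,"turn":-0.12},{"claw":85,"x":0,"y":0,"z":0,"turn":-0.12},{"claw":85,"x":0,"y":0,"z":0,"turn":-0.12},{"claw":85,"x":0,"y":0,"z":0,"turn":-0.12},{"claw":85,"x":0,"y":0,"z":0,"turn":-0.12},{"claw":85,"x":0,"y":0,"z":0,"turn":-0.12}]' 50
python3 -c "
from h import *
go(661.7,-11.7,180,83.7)"
```

```text
t: 0.93
ee_pos: [0.1561, -0.6306, 0.2308]
tcp_rot: [-3.141, -0.001, 1.449]
wrist_force: [-0.1, 0.5, -0.3]
finger_gap: 0.0847
t 0.93 tcp [ 156.1 -630.6  230.8] rpy [-1.7998e+02 -6.0000e-02  8.3000e+01] gap 84.7 F [-0.1  0.5 -0.3]
turn -0.0123 x 670.7 y 434.6 z 50.8
```

```bash

python3 -m creep '[{"claw":85,"x":33,"y":21,"z":0,"turn":-0.012},{"claw":85,"x":33,"y":21,"z":0,"turn":0},{"claw":85,"x":33,"y":21,"z":0,"turn":0},{"claw":85,"x":33,"y":21,"z":0,"turn":0},{"claw":85,"x":33,"y":21,"z":0,"turn":0},{"claw":85,"x":33,"y":21,"z":0,"turn":0},{"claw":85,"x":33,"y":21,"z":0,"turn":0},{"claw":85,"x":33,"y":21,"z":0,"turn":0},{"claw":85,"x":33,"y":21,"z":0,"turn":0},{"claw":85,"x":33,"y":21,"z":0,"turn":0}]' 50
python3 -c "
from h import *
go(661.7,-11.7,180,83.7)"
```

```text
t: 1.77
ee_pos: [0.404, -0.3261, 0.2311]
tcp_rot: [-3.141, -0.0, 1.455]
wrist_force: [0.2, -1.5, -0.0]
finger_gap: 0.085
t 1.77 tcp [ 404.  -326.1  231.1] rpy [-1.7997e+02 -1.0000e-02  8.3340e+01] gap 85.0 F [ 0.2 -1.5 -0. ]
turn -0.0063 x 340.8 y 221.6 z 51.1
```

```bash

python3 -m creep '[{"claw":85,"x":33,"y":21,"z":5,"turn":-0.006},{"claw":85,"x":33,"y":21,"z":5,"turn":0},{"claw":85,"x":33,"y":21,"z":5,"turn":0},{"claw":85,"x":33,"y":21,"z":5,"turn":0},{"claw":85,"x":33,"y":21,"z":5,"turn":0},{"claw":85,"x":33,"y":21,"z":5,"turn":0},{"claw":85,"x":33,"y":21,"z":5,"turn":0},{"claw":85,"x":33,"y":21,"z":5,"turn":0},{"claw":85,"x":33,"y":21,"z":5,"turn":0},{"claw":85,"x":33,"y":21,"z":5,"turn":0}]'
python3 -m creep '[{"claw":85,"x":0,"y":0,"z":0,"turn":0},{"claw":85,"x":0,"y":0,"z":0,"turn":0},{"claw":85,"x":0,"y":0,"z":0,"turn":0}]'
python3 -c "
from h import *
go(661.7,-11.7,80,83.7)"
```

```text
t: 2.6
ee_pos: [0.6492, -0.0214, 0.1806]
tcp_rot: [-3.141, 0.0, 1.461]
wrist_force: [-0.7, 1.1, 0.3]
finger_gap: 0.0853
t: 2.85
ee_pos: [0.6478, -0.0236, 0.1806]
tcp_rot: [-3.14, 0.001, 1.461]
wrist_force: [-1.0, -0.2, -0.2]
finger_gap: 0.0848
t 2.85 tcp [647.8 -23.6 180.6] rpy [-1.799e+02  7.000e-02  8.370e+01] gap 84.8 F [-1.  -0.2 -0.2]
turn 0.0 x 13.4 y 12.5 z 100.6
```

```bash

python3 -m creep '[{"claw":85,"x":13,"y":12.5,"z":20,"turn":0},{"claw":85,"x":0,"y":0,"z":35,"turn":0},{"claw":85,"x":0,"y":0,"z":35,"turn":0},{"claw":85,"x":0,"y":0,"z":10,"turn":0},{"claw":85,"x":0,"y":0,"z":0,"turn":0},{"claw":85,"x":0,"y":0,"z":0,"turn":0}]'
python3 - <<'E'
from h import *
go(661.7,-11.7,13,83.7)
p,d=manip.read_camera('scene'); crop(p,190,170,330,300,5,'pics/s1.png'); 
q,d=manip.read_camera('top'); crop(q,250,70,370,170,6,'pics/t1.png'); 
a=manip.sense()['ee_pos']; print(proj('scene',a),proj('top',a),proj('scene',[.6617,-.0117,.046]))
E
```

```text
t: 3.35
ee_pos: [0.6624, -0.0129, 0.082]
tcp_rot: [3.142, 0.001, 1.459]
wrist_force: [0.3, 0.6, 0.9]
finger_gap: 0.085
t 3.35 tcp [662.4 -12.9  82. ] rpy [1.800e+02 3.000e-02 8.359e+01] gap 85.0 F [0.3 0.6 0.9]
turn -0.0019 x 1.1 y -0.9 z 69.0
[[244.8375119 223.7674726]] [[302.11377487 114.85127301]] [[248.19468352 238.24962744]]
```

View pics/s1.png

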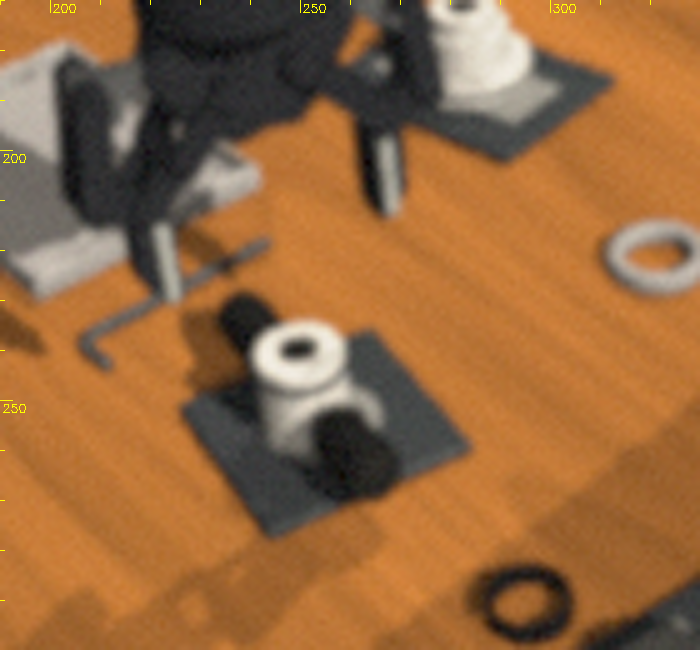

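View pics/t1.png

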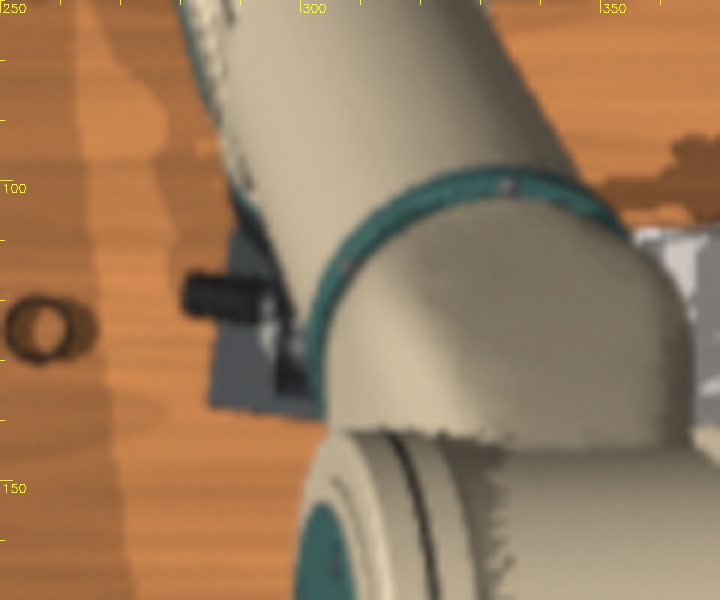

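```bash

python3 -m creep '[{"claw":85,"x":1,"y":-1,"z":35,"turn":0},{"claw":85,"x":0,"y":0,"z":32,"turn":0},{"claw":85,"x":0,"y":0,"z":0,"turn":0},{"claw":85,"x":0,"y":0,"z":0,"turn":0}]'
python3 - <<'E'
from h import *
go(661.7,-11.7,13,83.7)
E
python3 -m creep '[{"claw":30,"x":0,"y":0,"z":0,"turn":0},{"claw":30,"x":0,"y":0,"z":0,"turn":0},{"claw":30,"x":0,"y":0,"z":0,"turn":0},{"claw":30,"x":0,"y":0,"z":0,"turn":0},{"claw":30,"x":0,"y":0,"z":0,"turn":0},{"claw":30,"x":0,"y":0,"z":0,"turn":0},{"claw":30,"x":0,"y":0,"z":0,"turn":0},{"claw":30,"x":0,"y":0,"z":0,"turn":0}]' 40
python3 - <<'E'
from h import *
go(661.7,-11.7,13,83.7)
p,d=manip.read_camera('scene'); crop(p,190,170,330,300,5,'pics/s2.png'); 
E
```

```text
t: 3.78
ee_pos: [0.6613, -0.0105, 0.0148]
tcp_rot: [-3.141, 0.0, 1.461]
wrist_force: [0.3, -0.2, 1.4]
finger_gap: 0.0852
t 3.78 tcp [661.3 -10.5  14.8] rpy [-1.7995e+02  2.0000e-02  8.3690e+01] gap 85.2 F [ 0.3 -0.2  1.4]
turn -0.0003 x -1.1 y 0.5 z 1.8
t: 4.45
ee_pos: [0.6624, -0.0104, 0.0161]
tcp_rot: [3.14, -0.0, 1.461]
wrist_force: [-1.6, -0.3, 6.2]
finger_gap: 0.0351
t 4.45 tcp [662.4 -10.4  16.1] rpy [179.89  -0.    83.69] gap 35.1 F [-1.6 -0.3  6.2]
turn -0.0002 x -1.4 y -0.6 z 3.1
```

View pics/s2.png

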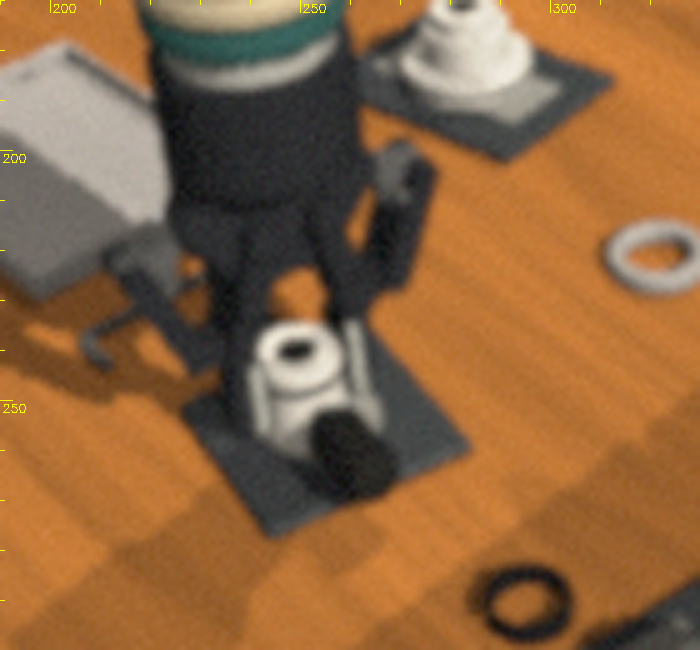

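```bash

python3 -m creep '[{"claw":30,"x":0,"y":0,"z":-10,"turn":0},{"claw":30,"x":0,"y":0,"z":-20,"turn":0},{"claw":30,"x":0,"y":0,"z":-35,"turn":0},{"claw":30,"x":0,"y":0,"z":-10,"turn":-0.06},{"claw":30,"x":0,"y":0,"z":0,"turn":-0.06},{"claw":30,"x":0,"y":0,"z":0,"turn":-0.06},{"claw":30,"x":0,"y":0,"z":0,"turn":0}]'
python3 - <<'E'
from h import *
go(647.4,-259.4,80,94.1)
E
```

```text
t: 5.08
ee_pos: [0.6614, -0.0106, 0.0902]
tcp_rot: [3.141, 0.0, 1.642]
wrist_force: [-0.3, 0.1, -3.7]
finger_gap: 0.0349
t 5.08 tcp [661.4 -10.6  90.2] rpy [179.98   0.    94.08] gap 34.9 F [-0.3  0.1 -3.7]
turn -0.0003 x -247.2 y -31.8 z 10.2
```

```bash

python3 -m creep '[{"claw":30,"x":-25,"y":-2,"z":0,"turn":0},{"claw":30,"x":-36,"y":-5,"z":0,"turn":0},{"claw":30,"x":-36,"y":-5,"z":0,"turn":0},{"claw":30,"x":-36,"y":-5,"z":0,"turn":0},{"claw":30,"x":-36,"y":-5,"z":0,"turn":0},{"claw":30,"x":-36,"y":-5,"z":0,"turn":0},{"claw":30,"x":-30,"y":-5,"z":0,"turn":0},{"claw":30,"x":-12,"y":0,"z":20,"turn":0},{"claw":30,"x":0,"y":0,"z":15,"turn":0},{"claw":30,"x":0,"y":0,"z":0,"turn":0}]'
python3 - <<'E'
from h import *
go(647.4,-259.4,13.5,94.1)
p,d=manip.read_camera('scene'); crop(p,130,130,270,250,5.6,'pics/s3.png'); 
p,d=manip.read_camera('top'); crop(p,250,80,430,170,4.4,'pics/t3.png'); np.save('pics/t3.npy',p)
E
```

```text
t: 5.92
ee_pos: [0.6434, -0.2592, 0.0504]
tcp_rot: [-3.135, -0.003, 1.637]
wrist_force: [-1.4, 0.9, -3.7]
finger_gap: 0.0347
t 5.92 tcp [ 643.4 -259.2   50.4] rpy [-1.796e+02 -1.500e-01  9.382e+01] gap 34.7 F [-1.4  0.9 -3.7]
turn -0.0049 x -0.5 y 4.0 z 36.9
```

View pics/s3.png

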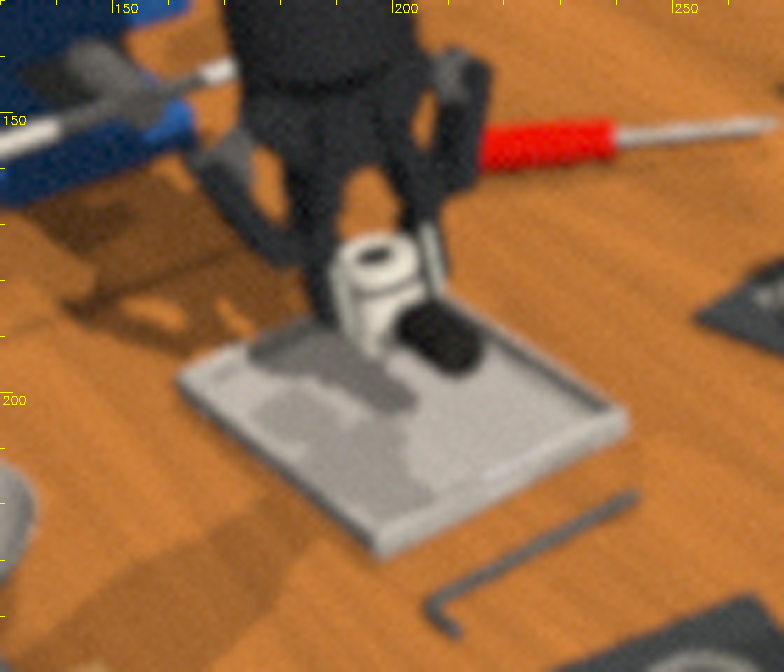

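View pics/t3.png

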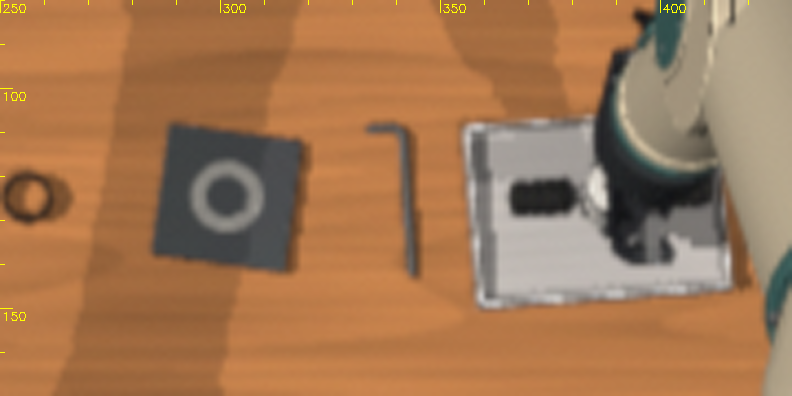

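```bash

python3 -m creep '[{"claw":30,"x":0,"y":3,"z":20,"turn":0},{"claw":30,"x":0,"y":0,"z":10,"turn":0},{"claw":30,"x":0,"y":0,"z":5,"turn":0},{"claw":30,"x":0,"y":0,"z":1,"turn":0},{"claw":30,"x":0,"y":0,"z":0,"turn":0},{"claw":30,"x":0,"y":0,"z":0,"turn":0}]'
python3 - <<'E'
from h import *
go(647.4,-259.4,13.,94.1)
p=np.load('pics/t3.npy'); m=mask(p); print(rect('top',comp(m,(290,112)),.006)[:3])
# ring: bright part of mat
g=cv2.resize(p,None,fx=4,fy=4,interpolation=cv2.INTER_CUBIC)
b=((g.min(2)>105)&(mask(p)>0)).astype(np.uint8); c=comp(b,(294,123.5)); e,ax=ell(c); print(e,ax,onplane('top',e,.006)*1000)
E
```

```text
t: 6.52
ee_pos: [0.6504, -0.2585, 0.0191]
tcp_rot: [3.141, 0.0, 1.641]
wrist_force: [0.8, -0.5, -1.9]
finger_gap: 0.0349
t 6.52 tcp [ 650.4 -258.5   19.1] rpy [1.7995e+02 2.0000e-02 9.4030e+01] gap 34.9 F [ 0.8 -0.5 -1.9]
turn -0.0012 x -0.7 y -3.1 z 6.1
(array([656.25146 ,  -8.919575], dtype=float32), (np.float32(90.35785), np.float32(91.26184)), np.float32(81.85367))
[301.25469971 124.21321106] (15.436630249023438, 16.10771942138672) [[656.9133562   -9.17515504   6.        ]]
```

```bash

python3 -m creep '[{"claw":30,"x":0,"y":-2,"z":3,"turn":0},{"claw":30,"x":0,"y":0,"z":0,"turn":0},{"claw":30,"x":0,"y":0,"z":0,"turn":0}]'
python3 -m creep '[{"claw":30,"x":0,"y":0,"z":1.5,"turn":0},{"claw":30,"x":0,"y":0,"z":0,"turn":0},{"claw":30,"x":0,"y":0,"z":0,"turn":0}]'
```

```text
t: 6.77
ee_pos: [0.6477, -0.2591, 0.0156]
tcp_rot: [-3.142, 0.0, 1.64]
wrist_force: [-0.5, -1.0, -2.8]
finger_gap: 0.0349
t: 7.02
ee_pos: [0.6479, -0.2589, 0.0138]
tcp_rot: [-3.142, -0.0, 1.641]
wrist_force: [-0.0, -0.3, -2.6]
finger_gap: 0.0351
```

```bash

python3 -m creep '[{"claw":30,"x":0,"y":0,"z":1,"turn":0},{"claw":30,"x":0,"y":0,"z":0,"turn":0},{"claw":30,"x":0,"y":0,"z":0,"turn":0}]'
python3 -m creep '[{"claw":30,"x":0,"y":0,"z":1,"turn":0},{"claw":30,"x":0,"y":0,"z":0,"turn":0},{"claw":30,"x":0,"y":0,"z":0,"turn":0}]'
```

```text
t: 7.27
ee_pos: [0.6482, -0.2589, 0.0132]
tcp_rot: [3.141, 0.0, 1.641]
wrist_force: [-0.8, -0.2, 1.0]
finger_gap: 0.0349
t: 7.52
ee_pos: [0.6481, -0.2589, 0.0132]
tcp_rot: [3.141, 0.0, 1.641]
wrist_force: [-3.4, 0.3, 7.0]
finger_gap: 0.0347
```

```bash

python3 -m creep '[{"claw":60,"x":0,"y":0,"z":-0.5,"turn":0},{"claw":60,"x":0,"y":0,"z":0,"turn":0},{"claw":60,"x":0,"y":0,"z":0,"turn":0},{"claw":60,"x":0,"y":0,"z":0,"turn":0},{"claw":60,"x":0,"y":0,"z":-20,"turn":0},{"claw":60,"x":0,"y":0,"z":-40,"turn":0},{"claw":85,"x":0,"y":0,"z":-40,"turn":0},{"claw":85,"x":0,"y":0,"z":0,"turn":0}]'
python3 - <<'E'
from h import *
go(636.4,241.5,110,85.7)
p,d=manip.read_camera('scene'); crop(p,130,130,270,250,5.6,'pics/s4.png'); 
E
```

```text
t: 8.18
ee_pos: [0.6535, -0.2601, 0.1208]
tcp_rot: [3.128, 0.005, 1.64]
wrist_force: [1.5, 0.3, 1.8]
finger_gap: 0.0818
t 8.18 tcp [ 653.5 -260.1  120.8] rpy [179.23   0.28  93.98] gap 81.8 F [1.5 0.3 1.8]
turn 0.1446 x 498.9 y -54.7 z 10.8
```

View pics/s4.png

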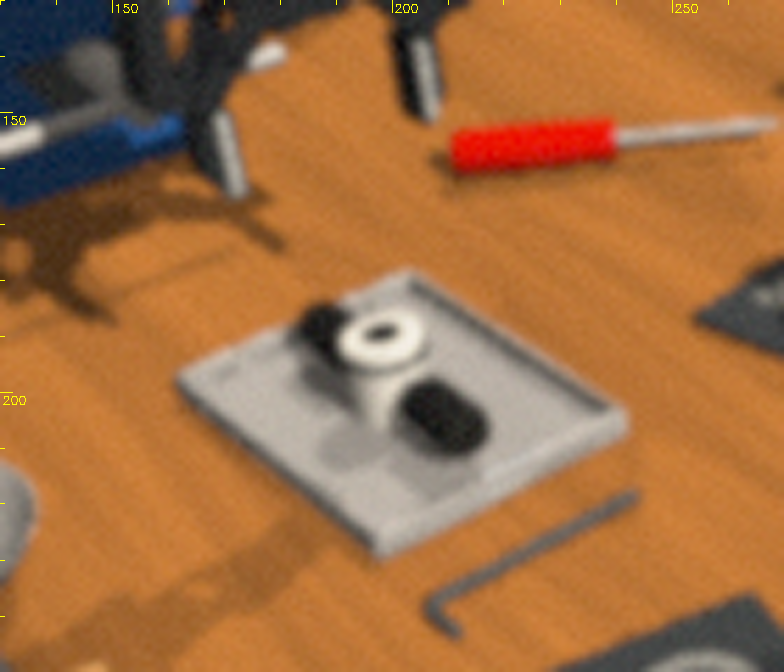

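```bash
python3 - <<'E'
from h import *
go(636.4,241.5,110,94)
E
python3 -m creep '[{"claw":85,"x":30,"y":1,"z":0,"turn":0},{"claw":85,"x":40,"y":1,"z":0,"turn":0},{"claw":85,"x":40,"y":1,"z":0,"turn":0},{"claw":85,"x":40,"y":1,"z":0,"turn":0},{"claw":85,"x":40,"y":1,"z":0,"turn":0},{"claw":85,"x":40,"y":2,"z":0,"turn":0},{"claw":85,"x":40,"y":2,"z":0,"turn":0},{"claw":85,"x":40,"y":2,"z":0,"turn":0},{"claw":85,"x":40,"y":2,"z":0,"turn":0},{"claw":85,"x":40,"y":2,"z":0,"turn":0}]'
python3 -m creep '[{"claw":85,"x":40,"y":1,"z":0,"turn":0},{"claw":85,"x":40,"y":1,"z":0,"turn":0},{"claw":85,"x":20,"y":1,"z":0,"turn":0},{"claw":85,"x":10,"y":1,"z":0,"turn":0},{"claw":85,"x":0,"y":0,"z":0,"turn":0},{"claw":85,"x":0,"y":0,"z":0,"turn":0}]'
python3 - <<'E'
from h import *
go(636.4,241.5,20,94)
E
```

```text
t 8.23 tcp [ 651.7 -259.8  117.6] rpy [179.46   0.2   93.99] gap 84.8 F [-0.1  0.3 -0.2]
turn -0.0002 x 501.1 y 19.7 z 7.6
t: 9.07
ee_pos: [0.6347, 0.1329, 0.1112]
tcp_rot: [-3.14, 0.0, 1.641]
wrist_force: [0.6, 0.4, 0.5]
finger_gap: 0.0852
t: 9.57
ee_pos: [0.6319, 0.2392, 0.1114]
tcp_rot: [-3.14, 0.002, 1.64]
wrist_force: [0.4, -0.4, 0.3]
finger_gap: 0.0852
t 9.57 tcp [631.9 239.2 111.4] rpy [-1.7994e+02  1.4000e-01  9.3970e+01] gap 85.2 F [ 0.4 -0.4  0.3]
turn -0.0006 x 2.0 y 4.6 z 91.4
```

```bash

python3 -m creep '[{"claw":85,"x":2,"y":4.5,"z":10,"turn":0},{"claw":85,"x":0,"y":0,"z":10,"turn":0},{"claw":85,"x":0,"y":0,"z":0,"turn":0},{"claw":85,"x":0,"y":0,"z":0,"turn":0},{"claw":85,"x":0,"y":0,"z":0,"turn":0}]'
python3 - <<'E'
from h import *
go(636.4,241.5,20,94)
p,d=manip.read_camera('scene'); crop(p,270,230,410,350,5.6,'pics/s5.png'); 
E
```

```text
t: 9.98
ee_pos: [0.6363, 0.2425, 0.0919]
tcp_rot: [-3.141, 0.0, 1.64]
wrist_force: [-0.6, -0.4, 0.1]
finger_gap: 0.0851
t 9.98 tcp [636.3 242.5  91.9] rpy [-1.7997e+02  2.0000e-02  9.3940e+01] gap 85.1 F [-0.6 -0.4  0.1]
turn -0.0011 x -1.0 y -0.0 z 71.9
```

View pics/s5.png

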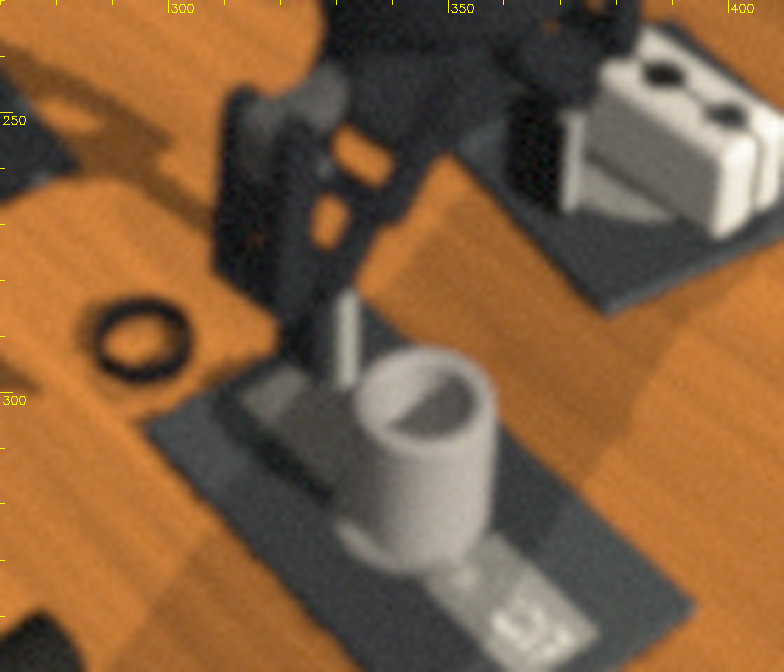

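```bash

python3 -m creep '[{"claw":85,"x":-1,"y":0,"z":30,"turn":0},{"claw":85,"x":0,"y":0,"z":30,"turn":0},{"claw":85,"x":0,"y":0,"z":10,"turn":0},{"claw":85,"x":0,"y":0,"z":0,"turn":0},{"claw":85,"x":0,"y":0,"z":0,"turn":0}]'
python3 - <<'E'
from h import *
go(636.4,241.5,20,94)
p,d=manip.read_camera('scene'); crop(p,270,230,410,350,5.6,'pics/s6.png'); 
for z in (.02,.03,.035): print(proj('scene',[.6364,.2415,z]))
E
```

```text
t: 10.45
ee_pos: [0.6364, 0.2427, 0.0226]
tcp_rot: [-3.141, -0.0, 1.641]
wrist_force: [0.1, 0.6, 0.2]
finger_gap: 0.0852
t 10.45 tcp [636.4 242.7  22.6] rpy [-1.7999e+02 -1.0000e-02  9.4010e+01] gap 85.2 F [0.1 0.6 0.2]
turn 0.0002 x -1.2 y -0.1 z 2.6
[[345.21380341 314.56983588]]
[[345.34673952 310.65574535]]
[[345.41395308 308.67230165]]
```

View pics/s6.png

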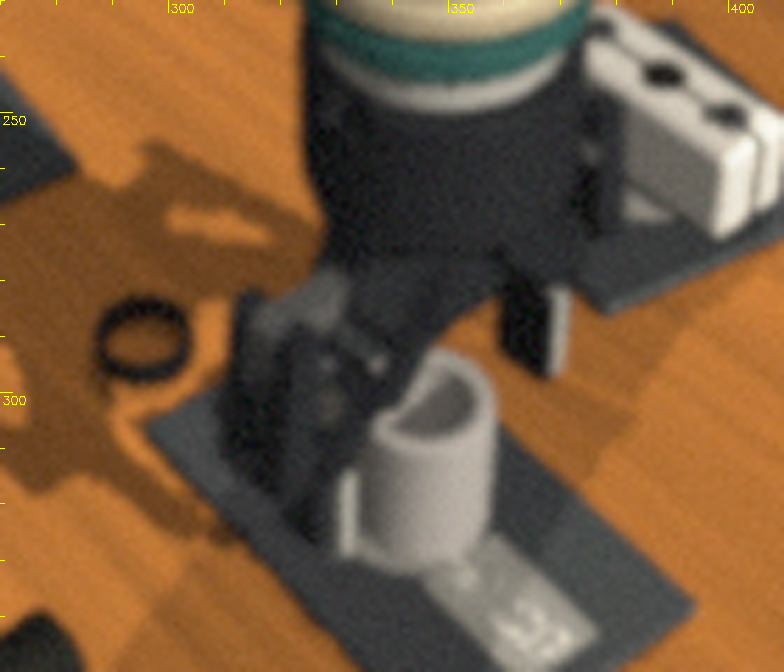

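```bash

python3 -m creep '[{"claw":36,"x":0,"y":0,"z":0,"turn":0},{"claw":36,"x":0,"y":0,"z":0,"turn":0},{"claw":36,"x":0,"y":0,"z":0,"turn":0},{"claw":36,"x":0,"y":0,"z":0,"turn":0},{"claw":36,"x":0,"y":0,"z":0,"turn":0},{"claw":36,"x":0,"y":0,"z":0,"turn":0},{"claw":36,"x":0,"y":0,"z":0,"turn":0}]' 40
python3 -m creep '[{"claw":36,"x":0,"y":0,"z":-10,"turn":0},{"claw":36,"x":0,"y":0,"z":-25,"turn":0},{"claw":36,"x":0,"y":0,"z":-35,"turn":0},{"claw":36,"x":0,"y":0,"z":0,"turn":0},{"claw":36,"x":0,"y":0,"z":0,"turn":0}]'
python3 - <<'E'
from h import *
go(657,-9.1,90,94)
p,d=manip.read_camera('scene'); crop(p,270,200,410,350,5,'pics/s7.png'); 
p,d=manip.read_camera('top'); crop(p,180,80,320,220,5,'pics/t7.png'); np.save('pics/t7.npy',p)
E
```

```text
t: 11.08
ee_pos: [0.6369, 0.2428, 0.0237]
tcp_rot: [3.14, -0.0, 1.641]
wrist_force: [-0.9, -0.5, 5.8]
finger_gap: 0.0414
t: 11.5
ee_pos: [0.638, 0.2433, 0.0951]
tcp_rot: [3.137, -0.002, 1.641]
wrist_force: [0.2, 0.7, -2.1]
finger_gap: 0.0415
t 11.5 tcp [638.  243.3  95.1] rpy [ 1.7973e+02 -1.0000e-01  9.4000e+01] gap 41.5 F [ 0.2  0.7 -2.1]
turn 0.0 x -253.1 y 1.4 z 5.1
```

View pics/s7.png

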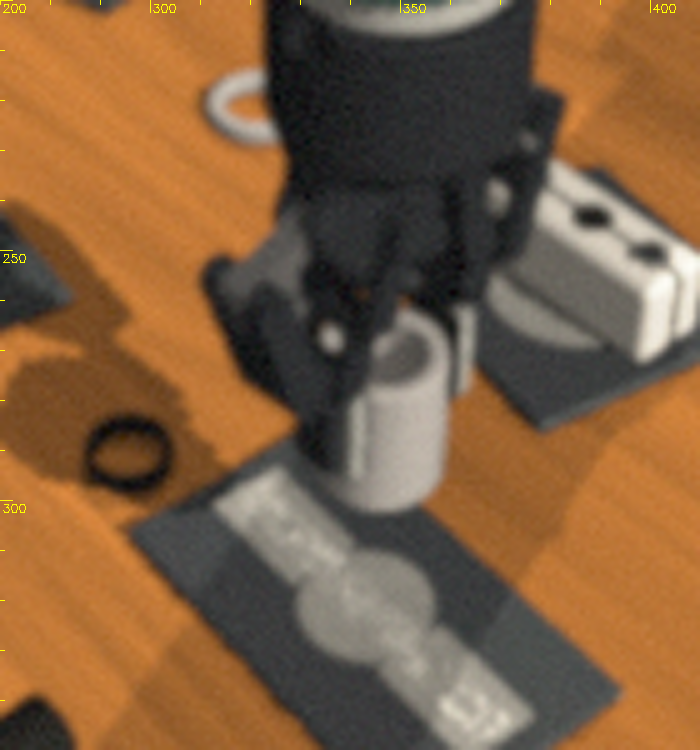

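View pics/t7.png

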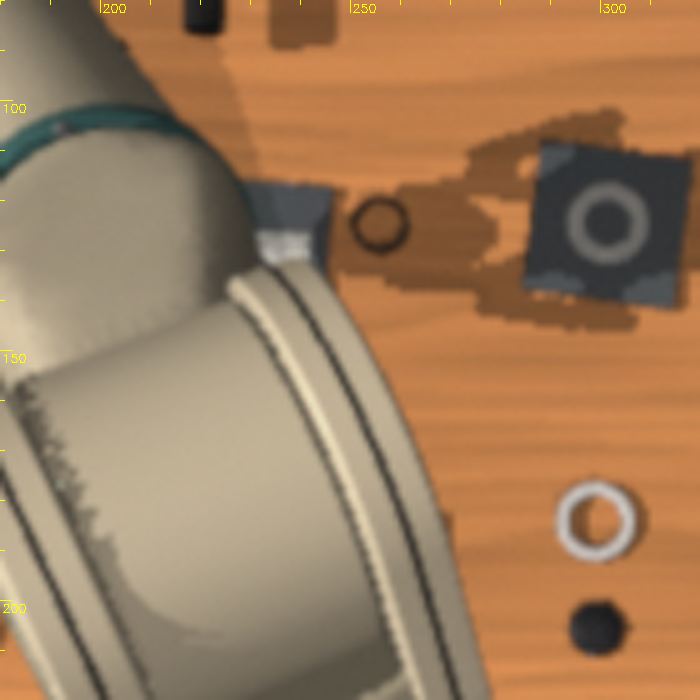

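```bash

python3 -m creep '[{"claw":36,"x":-25,"y":0,"z":0,"turn":0},{"claw":36,"x":-36,"y":0,"z":0,"turn":0},{"claw":36,"x":-36,"y":0,"z":0,"turn":0},{"claw":36,"x":-36,"y":0,"z":0,"turn":0},{"claw":36,"x":-36,"y":0,"z":0,"turn":0},{"claw":36,"x":-36,"y":1,"z":0,"turn":0},{"claw":36,"x":-32,"y":0,"z":0,"turn":0},{"claw":36,"x":-12,"y":0,"z":0,"turn":0},{"claw":36,"x":0,"y":0,"z":0,"turn":0},{"claw":36,"x":0,"y":0,"z":0,"turn":0}]'
python3 -m creep '[{"claw":36,"x":0,"y":0,"z":20,"turn":0},{"claw":36,"x":0,"y":0,"z":20,"turn":0},{"claw":36,"x":0,"y":0,"z":0,"turn":0},{"claw":36,"x":0,"y":0,"z":0,"turn":0}]'
python3 - <<'E'
from h import *
go(656.6,-7.9,25,94)
E
```

```text
t: 12.43
ee_pos: [0.6537, -0.0062, 0.091]
tcp_rot: [-3.139, -0.001, 1.639]
wrist_force: [-0.2, 1.4, -0.9]
finger_gap: 0.0413
t: 12.77
ee_pos: [0.6532, -0.0031, 0.051]
tcp_rot: [-3.138, -0.002, 1.644]
wrist_force: [-0.8, -0.2, -0.7]
finger_gap: 0.0415
t 12.77 tcp [653.2  -3.1  51. ] rpy [-1.798e+02 -9.000e-02  9.419e+01] gap 41.5 F [-0.8 -0.2 -0.7]
turn 0.0033 x -5.0 y 3.0 z 26.0
```

```bash

python3 -m creep '[{"claw":36,"x":-5,"y":3,"z":10,"turn":0},{"claw":36,"x":0,"y":0,"z":10,"turn":0},{"claw":36,"x":0,"y":0,"z":0,"turn":0},{"claw":36,"x":0,"y":0,"z":0,"turn":0},{"claw":36,"x":0,"y":0,"z":0,"turn":0},{"claw":36,"x":0,"y":0,"z":0,"turn":0}]'
python3 -m creep '[{"claw":36,"x":0,"y":0,"z":0,"turn":0},{"claw":36,"x":0,"y":0,"z":0,"turn":0},{"claw":36,"x":0,"y":0,"z":0,"turn":0}]'
python3 - <<'E'
from h import *
go(656.6,-7.9,25,94)
p,d=manip.read_camera('scene'); crop(p,190,180,330,300,5.6,'pics/s8.png'); 
E
```

```text
t: 13.27
ee_pos: [0.6585, -0.0104, 0.0328]
tcp_rot: [3.141, -0.0, 1.641]
wrist_force: [0.1, -0.2, -1.2]
finger_gap: 0.0417
t: 13.52
ee_pos: [0.6583, -0.0106, 0.0327]
tcp_rot: [3.141, 0.0, 1.641]
wrist_force: [-1.0, -0.3, -1.0]
finger_gap: 0.0418
t 13.52 tcp [658.3 -10.6  32.7] rpy [179.97   0.    94.01] gap 41.8 F [-1.  -0.3 -1. ]
turn 0.0001 x 2.8 y -1.5 z 7.7
```

View pics/s8.png

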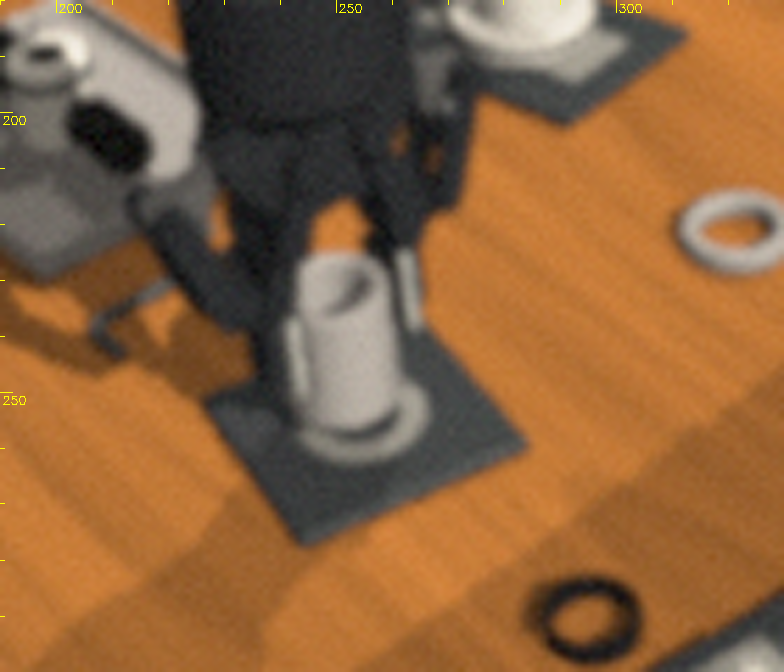

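```bash

python3 -m creep '[{"claw":36,"x":2.5,"y":-1.5,"z":4,"turn":0},{"claw":36,"x":0,"y":0,"z":3.5,"turn":0},{"claw":36,"x":0,"y":0,"z":0,"turn":0},{"claw":36,"x":0,"y":0,"z":0,"turn":0},{"claw":36,"x":0,"y":0,"z":0,"turn":0}]'
python3 -m creep '[{"claw":36,"x":0,"y":0,"z":1,"turn":0},{"claw":36,"x":0,"y":0,"z":0,"turn":0},{"claw":36,"x":0,"y":0,"z":0,"turn":0}]'
```

```text
t: 13.98
ee_pos: [0.6564, -0.0082, 0.0247]
tcp_rot: [-3.141, 0.0, 1.641]
wrist_force: [-0.2, 0.0, -1.3]
finger_gap: 0.0415
t: 14.23
ee_pos: [0.6564, -0.0083, 0.0238]
tcp_rot: [3.142, 0.0, 1.641]
wrist_force: [0.7, -0.2, -1.6]
finger_gap: 0.0418
```

```bash

python3 -m creep '[{"claw":36,"x":0,"y":0,"z":0.8,"turn":0},{"claw":36,"x":0,"y":0,"z":0,"turn":0},{"claw":36,"x":0,"y":0,"z":0,"turn":0}]'
python3 -m creep '[{"claw":85,"x":0,"y":0,"z":0,"turn":0},{"claw":85,"x":0,"y":0,"z":0,"turn":0},{"claw":85,"x":0,"y":0,"z":0,"turn":0},{"claw":85,"x":0,"y":0,"z":0,"turn":0},{"claw":85,"x":0,"y":0,"z":-30,"turn":0},{"claw":85,"x":0,"y":0,"z":-40,"turn":0},{"claw":85,"x":0,"y":0,"z":-20,"turn":0}]'
python3 - <<'E'
from h import *
go(648.2,-259,110,94)
E
```

```text
t: 14.48
ee_pos: [0.6565, -0.0083, 0.0237]
tcp_rot: [3.141, 0.0, 1.641]
wrist_force: [-2.6, -1.2, 4.9]
finger_gap: 0.0414
t: 15.07
ee_pos: [0.6581, -0.0078, 0.1163]
tcp_rot: [3.138, -0.0, 1.641]
wrist_force: [0.4, 0.0, 0.6]
finger_gap: 0.085
t 15.07 tcp [658.1  -7.8 116.3] rpy [ 1.7977e+02 -2.0000e-02  9.4010e+01] gap 85.0 F [0.4 0.  0.6]
turn 0.0003 x -249.9 y -27.4 z 6.3
```

```bash

python3 -m creep '[{"claw":85,"x":-25,"y":-3,"z":0,"turn":0},{"claw":85,"x":-36,"y":-4,"z":0,"turn":0},{"claw":85,"x":-36,"y":-4,"z":0,"turn":0},{"claw":85,"x":-36,"y":-4,"z":0,"turn":0},{"claw":85,"x":-36,"y":-4,"z":0,"turn":0},{"claw":85,"x":-36,"y":-4,"z":0,"turn":0},{"claw":85,"x":-30,"y":-4,"z":0,"turn":0},{"claw":85,"x":-15,"y":0,"z":0,"turn":0},{"claw":60,"x":0,"y":0,"z":0,"turn":0},{"claw":60,"x":0,"y":0,"z":0,"turn":0}]'
python3 -m creep '[{"claw":60,"x":0,"y":0,"z":30,"turn":0},{"claw":60,"x":0,"y":0,"z":0,"turn":0},{"claw":60,"x":0,"y":0,"z":0,"turn":0},{"claw":60,"x":0,"y":0,"z":0,"turn":0}]'
python3 - <<'E'
from h import *
go(648.2,-259,14,94)
p,d=manip.read_camera('scene'); crop(p,130,130,270,270,5,'pics/s9.png'); np.save('pics/s9.npy',p)
p,d=manip.read_camera('top'); crop(p,180,90,340,220,5,'pics/t9.png'); np.save('pics/t9.npy',p)
E
```

```text
t: 15.9
ee_pos: [0.647, -0.2589, 0.1127]
tcp_rot: [3.141, -0.001, 1.64]
wrist_force: [-0.5, 0.1, 0.0]
finger_gap: 0.0637
t: 16.23
ee_pos: [0.6477, -0.2571, 0.0836]
tcp_rot: [3.141, -0.001, 1.643]
wrist_force: [0.4, -0.0, 0.6]
finger_gap: 0.0598
t 16.23 tcp [ 647.7 -257.1   83.6] rpy [ 1.7998e+02 -7.0000e-02  9.4160e+01] gap 59.8 F [ 0.4 -0.   0.6]
turn 0.0028 x -1.9 y 0.4 z 69.6
```

View pics/t9.png

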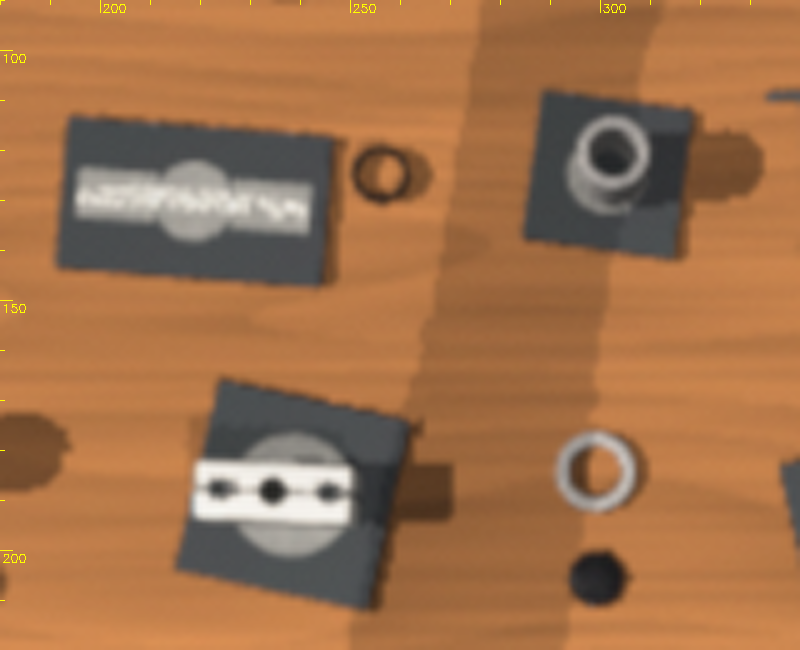

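View pics/s9.png

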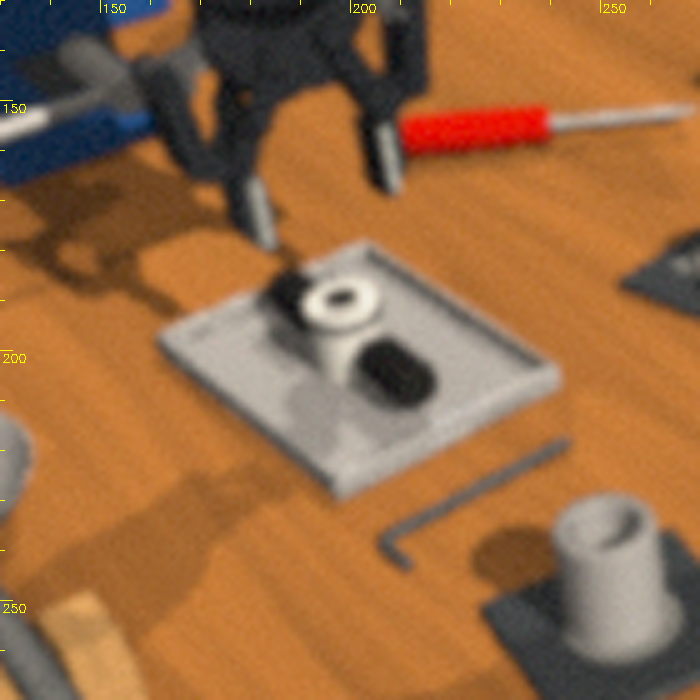

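```bash
cat >> h.py <<'E'
def radial(p,c,r0,r1,n=48,sgn=-1):
    g=cv2.GaussianBlur(p,(0,0),.6).mean(2).astype(np.float32); out=[]
    for a in np.linspace(0,2*np.pi,n,endpoint=False):
        rr=np.arange(r0,r1,.1); x=c[0]+rr*np.cos(a); y=c[1]+rr*np.sin(a)
        v=cv2.remap(g,np.float32(x)[None],np.float32(y)[None],cv2.INTER_CUBIC)[0]
        j=np.argmax(np.gradient(v)*sgn); out.append((x[j],y[j]))
    return np.array(out)
E
python3 - <<'E'
from h import *
p=np.load('pics/t9.npy'); m=mask(p)
for it in range(1):
  for nm,r0,r1,sg in(('inner',3,6.5,1),('outer',6,9,-1)):
    e,ax=ell(radial(p,(302.2,120.5),r0,r1,sgn=sg)); print('sleeve',nm,e.round(2),np.round(ax,1),(onplane('top',e,.056)*1000).round(1))
print('mat_sleeve',rect('top',comp(m,(287,133)),.006)[:3])
print('mat_handle',rect('top',comp(m,(200,118)),.006)[:3])
g=cv2.resize(p,None,fx=4,fy=4,interpolation=cv2.INTER_CUBIC)
b=((g.min(2)>112)&(m>0)).astype(np.uint8)
c=comp(b,(216,130)); b2=np.zeros_like(b); cv2.fillPoly(b2,[np.int32(c*4)],1)
ys,xs=np.nonzero(b2); P=onplane('top',np.c_[(xs+.5)/4-.5,(ys+.5)/4-.5],.006)[:,:2]*1000
v=cv2.fitLine(P.astype(np.float32),cv2.DIST_L2,0,.01,.01).ravel(); q=(P-P.mean(0))@v[:2]
print('outline handle',P.mean(0),np.degrees(np.arctan2(v[1],v[0])),q.min(),q.max(), cv2.minAreaRect(P.astype(np.float32)))
E
```

```text
sleeve inner [301.94 120.01] [9.2 9.5] [[656.6 -11.5  56. ]]
sleeve outer [301.89 120.04] [14.4 15.4] [[656.5 -11.3  56. ]]
mat_sleeve (array([656.30066 ,  -8.719066], dtype=float32), (np.float32(90.34831), np.float32(90.92761)), np.float32(81.95996))
mat_handle (array([639.5395 , 235.86395], dtype=float32), (np.float32(90.57417), np.float32(157.07999)), np.float32(85.68175))
outline handle [641.57719601 238.27482192] 85.660965 -69.60898708875341 70.26031264215933 ((641.4664916992188, 238.5247802734375), (47.27337646484375, 139.8214569091797), 0.13290080428123474)
```

```bash
python3 - <<'E'
from h import *
p=np.load('pics/s9.npy'); crop(p,222,218,288,282,11,'pics/s9z.png')
print(proj('scene',[[.6566,-.009,.006],[.6566,-.009,.056],[.6565,-.0114,.056]]))
E
```

```text
[[253.24810546 252.69609458]
 [250.5007655  233.9321124 ]
 [249.88004418 233.34857761]]
```

View pics/s9z.png

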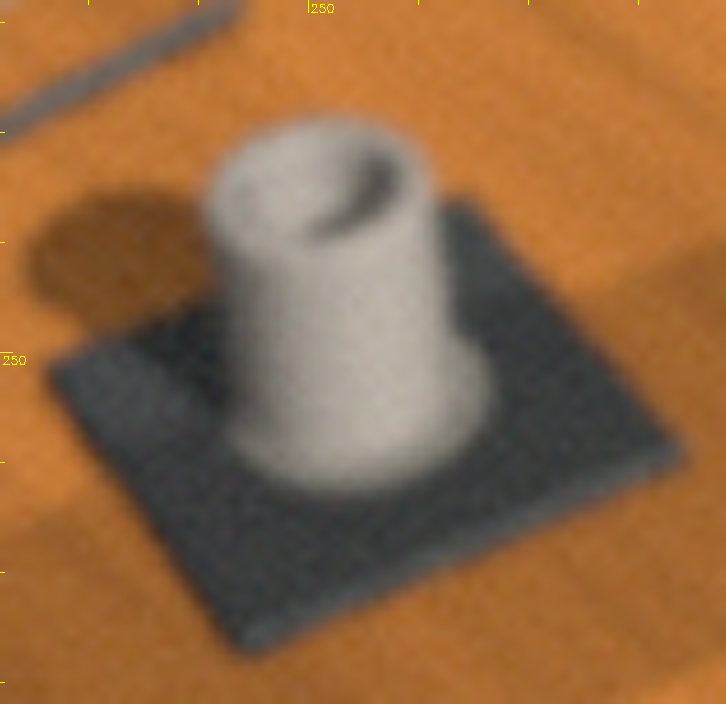

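```bash

python3 -m creep '[{"claw":60,"x":-1.5,"y":0,"z":25,"turn":0},{"claw":60,"x":0,"y":0,"z":30,"turn":0},{"claw":60,"x":0,"y":0,"z":13,"turn":0},{"claw":60,"x":0,"y":0,"z":0,"turn":0},{"claw":60,"x":0,"y":0,"z":0,"turn":0},{"claw":60,"x":0,"y":0,"z":0,"turn":0}]'
python3 - <<'E'
from h import *
go(648.2,-259,13.7,94)
E
python3 -m creep '[{"claw":30,"x":0,"y":0,"z":0,"turn":0},{"claw":30,"x":0,"y":0,"z":0,"turn":0},{"claw":30,"x":0,"y":0,"z":0,"turn":0},{"claw":30,"x":0,"y":0,"z":0,"turn":0},{"claw":30,"x":0,"y":0,"z":0,"turn":0},{"claw":30,"x":0,"y":0,"z":0,"turn":0}]' 40
```

```text
t: 16.83
ee_pos: [0.6484, -0.261, 0.0167]
tcp_rot: [3.139, 0.001, 1.641]
wrist_force: [0.3, -0.1, -0.5]
finger_gap: 0.0599
t 16.83 tcp [ 648.4 -261.    16.7] rpy [1.7985e+02 4.0000e-02 9.4010e+01] gap 59.9 F [ 0.3 -0.1 -0.5]
turn 0.0002 x 2.1 y -0.1 z 3.0
t: 17.33
ee_pos: [0.6483, -0.2613, 0.0169]
tcp_rot: [3.139, 0.001, 1.641]
wrist_force: [0.1, 0.4, 6.8]
finger_gap: 0.0351
```

```bash

python3 -m creep '[{"claw":30,"x":0,"y":0,"z":-10,"turn":0},{"claw":30,"x":0,"y":0,"z":-30,"turn":0},{"claw":30,"x":0,"y":0,"z":-35,"turn":0},{"claw":30,"x":0,"y":0,"z":-15,"turn":0.05},{"claw":30,"x":0,"y":0,"z":0,"turn":0.05},{"claw":30,"x":0,"y":0,"z":0,"turn":0.045},{"claw":30,"x":0,"y":0,"z":0,"turn":0}]'
python3 - <<'E'
from h import *
go(640,236,60,85.7)
E
```

```text
t: 17.92
ee_pos: [0.6466, -0.261, 0.1057]
tcp_rot: [-3.141, 0.0, 1.495]
wrist_force: [-0.1, -0.1, -2.5]
finger_gap: 0.0346
t 17.92 tcp [ 646.6 -261.   105.7] rpy [-1.7998e+02  2.0000e-02  8.5640e+01] gap 34.6 F [-0.1 -0.1 -2.5]
turn -0.0011 x 495.1 y -43.9 z 45.7
```

```bash

python3 -m creep '[{"claw":30,"x":20,"y":-2,"z":0,"turn":0},{"claw":30,"x":36,"y":-3,"z":0,"turn":0},{"claw":30,"x":38,"y":-3,"z":0,"turn":0},{"claw":30,"x":38,"y":-3,"z":0,"turn":0},{"claw":30,"x":38,"y":-3,"z":0,"turn":0},{"claw":30,"x":38,"y":-4,"z":0,"turn":0},{"claw":30,"x":38,"y":-4,"z":0,"turn":0},{"claw":30,"x":38,"y":-4,"z":0,"turn":0},{"claw":30,"x":38,"y":-4,"z":0,"turn":0},{"claw":30,"x":38,"y":-3,"z":0,"turn":0}]'
python3 -m creep '[{"claw":30,"x":38,"y":-3,"z":0,"turn":0},{"claw":30,"x":38,"y":-3,"z":0,"turn":0},{"claw":30,"x":36,"y":-3,"z":0,"turn":0},{"claw":30,"x":22,"y":-2,"z":0,"turn":0},{"claw":30,"x":0,"y":0,"z":20,"turn":0},{"claw":30,"x":0,"y":0,"z":20,"turn":0},{"claw":30,"x":0,"y":0,"z":0,"turn":0},{"claw":30,"x":0,"y":0,"z":0,"turn":0},{"claw":30,"x":0,"y":0,"z":0,"turn":0},{"claw":30,"x":0,"y":0,"z":0,"turn":0}]'
python3 - <<'E'
from h import *
go(640,236,30,85.7)
E
```

```text
t: 18.75
ee_pos: [0.6401, 0.1022, 0.1048]
tcp_rot: [-3.14, 0.0, 1.497]
wrist_force: [0.2, 0.6, -2.8]
finger_gap: 0.0348
t: 19.58
ee_pos: [0.6412, 0.2349, 0.0664]
tcp_rot: [3.14, -0.001, 1.495]
wrist_force: [-0.4, 0.0, -2.1]
finger_gap: 0.0344
t 19.58 tcp [641.2 234.9  66.4] rpy [ 1.7989e+02 -6.0000e-02  8.5670e+01] gap 34.4 F [-0.4  0.  -2.1]
turn -0.0006 x 1.1 y -1.3 z 36.4
```

```bash

python3 -m creep '[{"claw":30,"x":1,"y":-1.3,"z":20,"turn":0},{"claw":30,"x":0,"y":0,"z":18,"turn":0},{"claw":30,"x":0,"y":0,"z":4,"turn":0},{"claw":30,"x":0,"y":0,"z":0,"turn":0},{"claw":30,"x":0,"y":0,"z":0,"turn":0},{"claw":30,"x":0,"y":0,"z":0,"turn":0}]'
python3 - <<'E'
from h import *
go(640,236,20.5,85.7)
p,d=manip.read_camera('scene'); crop(p,280,240,410,370,5.6,'pics/s10.png'); np.save('pics/s10.npy',p)
E
```

```text
t: 20.08
ee_pos: [0.6402, 0.2364, 0.0246]
tcp_rot: [3.139, -0.001, 1.496]
wrist_force: [-1.2, 0.6, -2.7]
finger_gap: 0.0347
t 20.08 tcp [640.2 236.4  24.6] rpy [ 1.7987e+02 -7.0000e-02  8.5690e+01] gap 34.7 F [-1.2  0.6 -2.7]
turn -0.0002 x -0.4 y -0.1 z 4.1
```

View pics/s10.png

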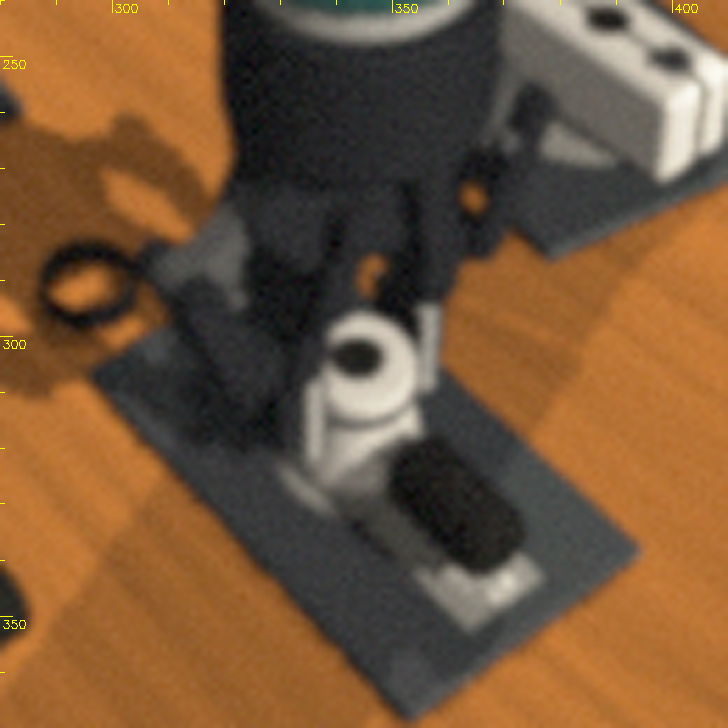

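```bash
python3 - <<'E'
from h import *
p=np.load('pics/s10.npy'); B,e=blob(p,(344,303.5),5); print(B,e)
for z in (.05,.0505): print(proj('scene',[.640,.2367,z]), 'C z',(onplane('scene',B-[.9,.9],z)*1000).round(1))
# sleeve check same way, initial
print(onplane('scene',np.array([[345.87,300.0]])-[.9,.9],.056)*1000)
# offsets of clamp/drift/sleeve
print(proj('scene',[[.4638,.1825,.044],[.4496,-.1828,.048],[.6364,.2415,.056]]))
E
```

```text
[343.02996445 303.38942623] [6.90428797 9.79156049]
[[342.02056213 302.09063292]] C z [[640.5 237.4  50. ]]
[[342.0258565  301.88589962]] C z [[640.8 237.7  50.5]]
[[635.71789958 239.0863406   56.        ]]
[[387.06537331 242.16468952]
 [281.35506433 169.77992734]
 [345.7018058  300.14390681]]
```

```bash

python3 -m creep '[{"claw":30,"x":-0.7,"y":-0.5,"z":3,"turn":0},{"claw":30,"x":0,"y":0,"z":0.7,"turn":0},{"claw":30,"x":0,"y":0,"z":0,"turn":0},{"claw":30,"x":0,"y":0,"z":0,"turn":0}]'
python3 -m creep '[{"claw":30,"x":0,"y":0,"z":1,"turn":0},{"claw":30,"x":0,"y":0,"z":0,"turn":0},{"claw":30,"x":0,"y":0,"z":0,"turn":0}]'
```

```text
t: 20.47
ee_pos: [0.6388, 0.2354, 0.02]
tcp_rot: [3.141, -0.0, 1.496]
wrist_force: [0.2, -0.3, 1.9]
finger_gap: 0.0345
t: 20.72
ee_pos: [0.6387, 0.2354, 0.0199]
tcp_rot: [3.141, 0.0, 1.496]
wrist_force: [-2.4, -1.5, 8.4]
finger_gap: 0.035
```

Touching down; release, and back off toward the drift/clamp side while looking.

```bash

python3 -m creep '[{"claw":85,"x":0,"y":0,"z":-0.7,"turn":0},{"claw":85,"x":0,"y":0,"z":0,"turn":0},{"claw":85,"x":0,"y":0,"z":0,"turn":0},{"claw":85,"x":0,"y":0,"z":0,"turn":0},{"claw":85,"x":0,"y":0,"z":0,"turn":0},{"claw":85,"x":0,"y":0,"z":-20,"turn":0},{"claw":85,"x":0,"y":0,"z":-40,"turn":0},{"claw":85,"x":0,"y":0,"z":-30,"turn":0}]'
python3 - <<'E'
from h import *
go(656.5,-10.5,100,94)
E
```

```text
t: 21.38
ee_pos: [0.6382, 0.2355, 0.11]
tcp_rot: [-3.141, 0.0, 1.496]
wrist_force: [1.5, -0.1, -0.0]
finger_gap: 0.0847
t 21.38 tcp [638.2 235.5 110. ] rpy [-1.7995e+02  1.0000e-02  8.5710e+01] gap 84.7 F [ 1.5 -0.1 -0. ]
turn -0.1446 x -246.7 y 1.1 z 10.0
```

```bash
python3 - <<'E'
from h import *
go(656.5,-8.3,100,85.7)
E
python3 -m creep '[{"claw":85,"x":-30,"y":5,"z":0,"turn":0},{"claw":85,"x":-38,"y":5,"z":0,"turn":0},{"claw":85,"x":-38,"y":5,"z":0,"turn":0},{"claw":85,"x":-38,"y":5,"z":0,"turn":0},{"claw":85,"x":-38,"y":6,"z":0,"turn":0},{"claw":85,"x":-38,"y":6,"z":0,"turn":0},{"claw":85,"x":-20,"y":5,"z":0,"turn":0},{"claw":85,"x":0,"y":0,"z":20,"turn":0},{"claw":85,"x":0,"y":0,"z":0,"turn":0},{"claw":85,"x":0,"y":0,"z":0,"turn":0}]'
python3 - <<'E'
from h import *
go(656.5,-8.3,22,85.7)
p,d=manip.read_camera('scene'); np.save('pics/s11.npy',p); crop(p,190,180,410,370,3.6,'pics/s11.png')
p,d=manip.read_camera('top'); crop(p,180,90,340,220,5,'pics/t11.png'); np.save('pics/t11.npy',p)
E
```

```text
t 21.38 tcp [638.2 235.5 110. ] rpy [-1.7995e+02  1.0000e-02  8.5710e+01] gap 84.7 F [ 1.5 -0.1 -0. ]
turn 0.0002 x -241.7 y 36.5 z 10.0
t: 22.22
ee_pos: [0.6562, -0.0061, 0.0881]
tcp_rot: [-3.139, -0.001, 1.496]
wrist_force: [0.8, 1.6, 0.3]
finger_gap: 0.0849
t 22.22 tcp [656.2  -6.1  88.1] rpy [-1.7984e+02 -4.0000e-02  8.5720e+01] gap 84.9 F [0.8 1.6 0.3]
turn 0.0003 x -2.2 y 0.5 z 66.1
```

View pics/t11.png

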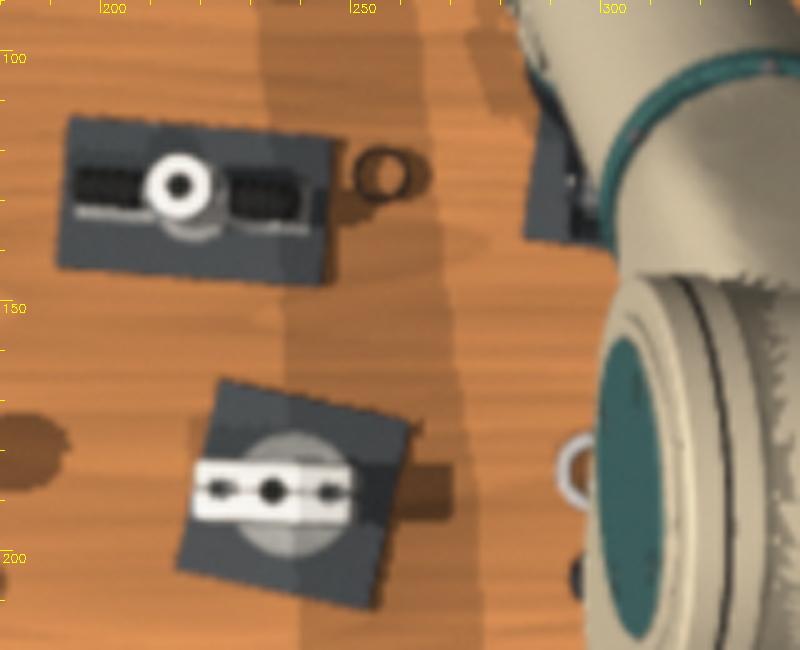

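View pics/s11.png

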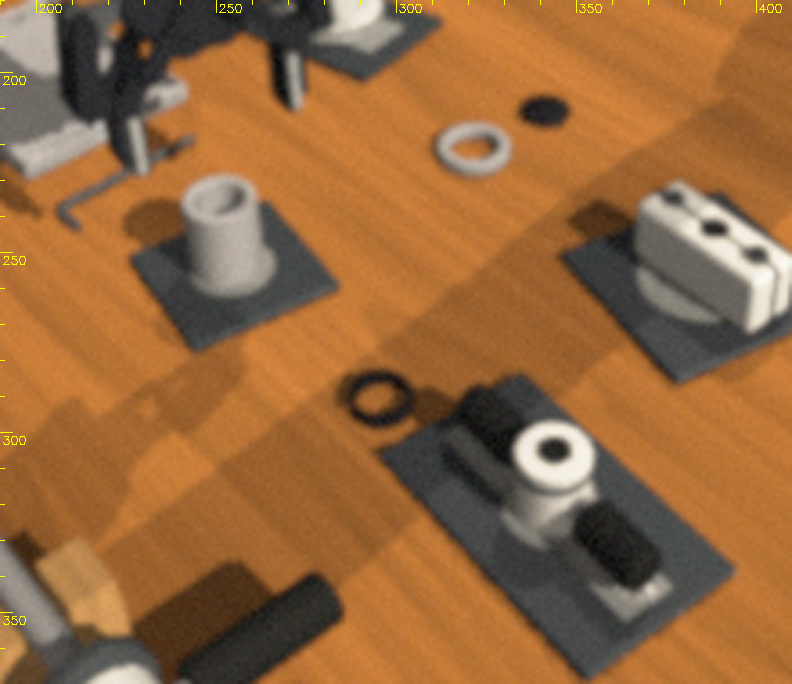

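```bash
python3 - <<'E'
from h import *
p=np.load('pics/t11.npy'); A,e=blob(p,(214,126),5); s=np.load('pics/s11.npy'); B,eb=blob(s,(341.5,305),5)
print('hub',A.round(2),e.round(1),onplane('top',A,.046)*1000, B.round(2),tri(B,A)*1000, 'scene',onplane('scene',B-[.9,.85],.046)*1000)
e,ax=ell(radial(p,(214.2,126.9),4,9,sgn=-1)); print('hub outer',e,ax,onplane('top',e,.046)*1000)
g=cv2.resize(p,None,fx=4,fy=4,interpolation=cv2.INTER_CUBIC)
m=(g.max(2)<50).astype(np.uint8); m[:,:4*192]=0;m[:,4*243:]=0;m[:4*118]=0;m[4*137:]=0
m=cv2.morphologyEx(m,cv2.MORPH_OPEN,np.ones((9,9)));ys,xs=np.nonzero(m); sel=abs(xs/4-214)>9
P=onplane('top',np.c_[(xs+.5)/4-.5,(ys+.5)/4-.5][sel],.028)[:,:2]*1000
v=cv2.fitLine(P.astype(np.float32),cv2.DIST_HUBER,0,.01,.01).ravel();q=(P-v[2:])@v[:2]; print('grip axis',P.mean(0),np.degrees(np.arctan2(v[1],v[0])),v[2:]+v[:2]*(q.min()+q.max())/2,np.ptp(q))
# outline from t9, fixed
p=np.load('pics/t9.npy'); g=cv2.resize(p,None,fx=4,fy=4,interpolation=cv2.INTER_CUBIC)
for thr in (105,112,120):
    b=((g.min(2)>thr)&(mask(p)>0)).astype(np.uint8)
    c=comp(b,(216,130)); print(thr,cv2.minAreaRect((onplane('top',c,.006)[:,:2]*1000).astype(np.float32)))
E
```

```text
hub [215.37 126.71] [4.8 4.9] [[639.33877644 236.66885702  46.        ]] [343.43 304.57] [[639.07462879 237.78649038  44.19778919   2.02129698]] scene [[639.33188393 237.31292661  46.        ]]
hub outer [215.18768311 126.79460144] (12.25855541229248, 13.082029342651367) [[639.08256402 237.19745923  46.        ]]
grip axis [640.8023422  223.42054918] 86.90256 [641.45467494 235.26479496] 130.7394624492366
105 ((639.9712524414062, 236.68252563476562), (48.76832580566406, 140.56838989257812), 0.13291458785533905)
112 ((639.9684448242188, 237.0406494140625), (47.26865768432617, 139.82373046875), 0.13052353262901306)
120 ((640.2748413085938, 236.7283935546875), (138.93154907226562, 46.54497146606445), 80.4393539428711)
```

```bash

python3 -m creep '[{"claw":85,"x":-2,"y":0.5,"z":25,"turn":0},{"claw":85,"x":0,"y":0,"z":30,"turn":0},{"claw":85,"x":0,"y":0,"z":8,"turn":0},{"claw":85,"x":0,"y":0,"z":0,"turn":0},{"claw":85,"x":0,"y":0,"z":0,"turn":0},{"claw":85,"x":0,"y":0,"z":0,"turn":0}]'
python3 -m creep '[{"claw":36,"x":0,"y":0,"z":0,"turn":0},{"claw":36,"x":0,"y":0,"z":0,"turn":0},{"claw":36,"x":0,"y":0,"z":0,"turn":0},{"claw":36,"x":0,"y":0,"z":0,"turn":0},{"claw":36,"x":0,"y":0,"z":0,"turn":0},{"claw":36,"x":0,"y":0,"z":0,"turn":0},{"claw":36,"x":0,"y":0,"z":0,"turn":0}]' 40
python3 -m creep '[{"claw":36,"x":0,"y":0,"z":-3,"turn":0},{"claw":36,"x":0,"y":0,"z":0,"turn":0},{"claw":36,"x":2.3,"y":0,"z":0,"turn":0},{"claw":36,"x":0,"y":0,"z":0,"turn":0},{"claw":36,"x":0,"y":0,"z":0,"turn":0},{"claw":36,"x":0,"y":0,"z":0,"turn":0}]'
```

```text
t: 22.82
ee_pos: [0.659, -0.0079, 0.0278]
tcp_rot: [3.139, -0.001, 1.497]
wrist_force: [0.6, 0.9, 0.6]
finger_gap: 0.0849
t: 23.4
ee_pos: [0.6581, -0.0088, 0.027]
tcp_rot: [3.141, 0.0, 1.496]
wrist_force: [-2.0, -0.3, 6.3]
finger_gap: 0.0407
t: 23.9
ee_pos: [0.6577, -0.0064, 0.0288]
tcp_rot: [-3.141, 0.0, 1.496]
wrist_force: [-0.1, -1.1, -1.8]
finger_gap: 0.0406
```

```bash

python3 -m creep '[{"claw":36,"x":0,"y":-1,"z":1,"turn":0},{"claw":36,"x":0,"y":0,"z":1,"turn":0},{"claw":36,"x":0,"y":0,"z":0,"turn":0},{"claw":36,"x":0,"y":0,"z":0,"turn":0}]'
python3 -m creep '[{"claw":36,"x":0,"y":0,"z":1.2,"turn":0},{"claw":36,"x":0,"y":0,"z":0,"turn":0},{"claw":36,"x":0,"y":0,"z":0,"turn":0}]'
```

```text
t: 24.23
ee_pos: [0.6567, -0.0064, 0.0271]
tcp_rot: [-3.141, 0.0, 1.496]
wrist_force: [-1.3, 0.0, 0.5]
finger_gap: 0.0408
t: 24.48
ee_pos: [0.6567, -0.0064, 0.027]
tcp_rot: [-3.141, 0.0, 1.496]
wrist_force: [-4.1, -0.0, 8.6]
finger_gap: 0.0406
```

```bash

python3 -m creep '[{"claw":85,"x":0,"y":0,"z":-0.7,"turn":0},{"claw":85,"x":0,"y":0,"z":0,"turn":0},{"claw":85,"x":0,"y":0,"z":0,"turn":0},{"claw":85,"x":0,"y":0,"z":0,"turn":0},{"claw":85,"x":0,"y":0,"z":0,"turn":0},{"claw":85,"x":0,"y":0,"z":-20,"turn":0},{"claw":85,"x":0,"y":0,"z":-40,"turn":0},{"claw":85,"x":0,"y":0,"z":-30,"turn":0}]'
python3 - <<'E'
from h import *
go(463.8,183,110,88)
p=np.load('pics/t9.npy'); g=cv2.resize(p,None,fx=4,fy=4,interpolation=cv2.INTER_CUBIC)
for thr in (160,175,190):
    m=(g.min(2)>thr).astype(np.uint8); m=cv2.morphologyEx(m,cv2.MORPH_CLOSE,np.ones((31,31))); cc=comp(m,(240,185)); print(thr,rect('top',cc,.044)[:3], blob(p,(234,188),5)[0])
E
```

```text
t: 25.15
ee_pos: [0.6567, -0.0062, 0.1175]
tcp_rot: [-3.141, -0.0, 1.496]
wrist_force: [0.4, 0.3, 0.4]
finger_gap: 0.0852
t 25.15 tcp [656.7  -6.2 117.5] rpy [-1.7995e+02 -1.0000e-02  8.5710e+01] gap 85.2 F [0.4 0.3 0.4]
turn -0.04 x 182.4 y -199.4 z 7.5
160 (array([457.77704, 183.24979], dtype=float32), (np.float32(42.76865), np.float32(88.04445)), np.float32(89.39923)) [234.09745534 187.73316288]
175 (array([462.8072 , 182.82422], dtype=float32), (np.float32(31.599648), np.float32(86.47717)), np.float32(87.072754)) [234.09745534 187.73316288]
190 (array([462.86996, 182.94763], dtype=float32), (np.float32(30.232487), np.float32(84.9435)), np.float32(87.16269)) [234.09745534 187.73316288]
```

```bash

python3 -m creep '[{"claw":85,"x":26,"y":-27,"z":0,"turn":-0.0245},{"claw":85,"x":26,"y":-28,"z":0,"turn":0},{"claw":85,"x":26,"y":-29,"z":0,"turn":0},{"claw":85,"x":26,"y":-29,"z":0,"turn":0},{"claw":85,"x":26,"y":-29,"z":0,"turn":0},{"claw":85,"x":26,"y":-29,"z":0,"turn":0},{"claw":85,"x":20,"y":-22,"z":0,"turn":0},{"claw":85,"x":6,"y":-6,"z":10,"turn":0},{"claw":85,"x":0,"y":0,"z":0,"turn":0},{"claw":85,"x":0,"y":0,"z":0,"turn":0}]'
python3 -m creep '[{"claw":85,"x":0,"y":0,"z":0,"turn":0},{"claw":85,"x":0,"y":0,"z":0,"turn":0}]'
python3 - <<'E'
from h import *
go(463.3,182.7,14,87.1)
p,d=manip.read_camera('scene'); crop(p,320,180,460,300,5.6,'pics/s12.png'); np.save('pics/s12.npy',p)
p,d=manip.read_camera('top'); crop(p,180,90,420,220,3.3,'pics/t12.png'); np.save('pics/t12.npy',p)
E
```

```text
t: 25.98
ee_pos: [0.468, 0.186, 0.1064]
tcp_rot: [-3.141, 0.001, 1.521]
wrist_force: [0.7, -0.0, -0.4]
finger_gap: 0.0849
t: 26.15
ee_pos: [0.4694, 0.1848, 0.1067]
tcp_rot: [3.14, 0.0, 1.518]
wrist_force: [-0.0, -0.2, 0.0]
finger_gap: 0.0848
t 26.15 tcp [469.4 184.8 106.7] rpy [1.7994e+02 2.0000e-02 8.6950e+01] gap 84.8 F [-0.  -0.2  0. ]
turn -0.0027 x -2.4 y -6.0 z 92.7
```

View pics/s12.png

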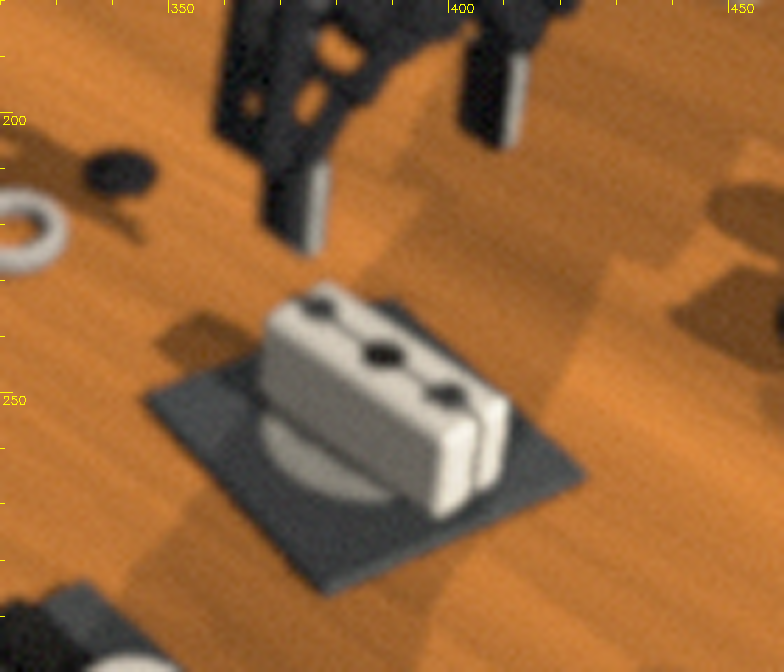

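View pics/t12.png

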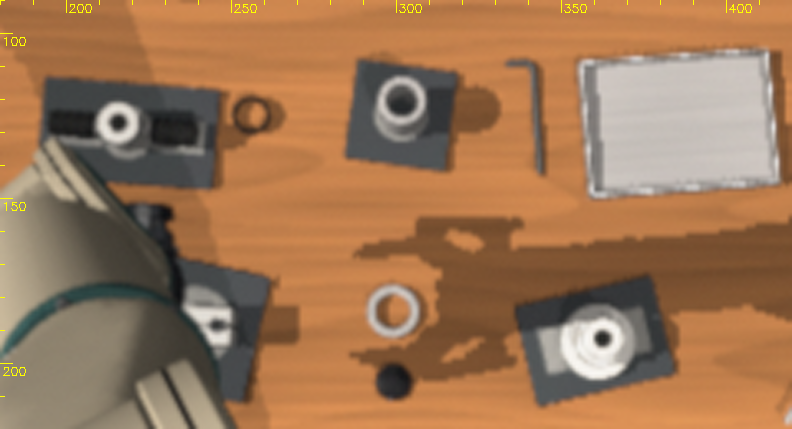

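```bash

python3 -m creep '[{"claw":85,"x":-2.4,"y":-6,"z":0,"turn":0},{"claw":85,"x":0,"y":0,"z":30,"turn":0},{"claw":85,"x":0,"y":0,"z":35,"turn":0},{"claw":85,"x":0,"y":0,"z":20,"turn":0},{"claw":85,"x":0,"y":0,"z":0,"turn":0},{"claw":85,"x":0,"y":0,"z":0,"turn":0},{"claw":85,"x":0,"y":0,"z":0,"turn":0}]'
python3 - <<'E'
from h import *
go(463.3,182.7,16,87.1)
p=np.load('pics/t12.npy'); m=mask(p)
for nm,r0,r1,sg in(('inner',3,6.5,1),('outer',6,9,-1)):
    e,ax=ell(radial(p,(301.5,120.5),r0,r1,sgn=sg)); print('sleeve',nm,e.round(2),np.round(ax,1),(onplane('top',e,.056)*1000).round(1))
print('mat_sleeve',rect('top',comp(m,(287,133)),.006)[:3])
E
```

```text
t: 26.83
ee_pos: [0.4623, 0.1841, 0.0225]
tcp_rot: [3.141, -0.001, 1.52]
wrist_force: [-0.3, -0.3, 0.6]
finger_gap: 0.0853
t 26.83 tcp [462.3 184.1  22.5] rpy [ 1.7994e+02 -3.0000e-02  8.7090e+01] gap 85.3 F [-0.3 -0.3  0.6]
turn -0.0002 x -1.3 y 1.0 z 6.5
sleeve inner [301.21 119.93] [9.1 9.4] [[656.8  -9.4  56. ]]
sleeve outer [301.21 119.99] [14.5 14.9] [[656.7  -9.4  56. ]]
mat_sleeve (array([656.3143  ,  -8.736805], dtype=float32), (np.float32(90.43947), np.float32(90.969795)), np.float32(81.859314))
```

```bash

python3 -m creep '[{"claw":85,"x":-1,"y":1,"z":6,"turn":0},{"claw":85,"x":0,"y":0,"z":0,"turn":0},{"claw":85,"x":0,"y":0,"z":0,"turn":0},{"claw":28,"x":0,"y":0,"z":0,"turn":0},{"claw":28,"x":0,"y":0,"z":0,"turn":0},{"claw":28,"x":0,"y":0,"z":0,"turn":0},{"claw":28,"x":0,"y":0,"z":0,"turn":0},{"claw":28,"x":0,"y":0,"z":0,"turn":0},{"claw":28,"x":0,"y":0,"z":0,"turn":0},{"claw":28,"x":0,"y":0,"z":0,"turn":0}]' 45
python3 - <<'E'
from h import *
go(463.3,182.7,16,87.1)
p,d=manip.read_camera('scene'); crop(p,320,180,460,300,5.6,'pics/s13.png')
E
```

```text
t: 27.67
ee_pos: [0.463, 0.183, 0.0158]
tcp_rot: [3.141, -0.0, 1.52]
wrist_force: [0.2, 0.6, 5.1]
finger_gap: 0.0334
t 27.67 tcp [463.  183.   15.8] rpy [ 1.7997e+02 -1.0000e-02  8.7110e+01] gap 33.4 F [0.2 0.6 5.1]
turn 0.0001 x -0.3 y 0.3 z -0.2
```

View pics/s13.png

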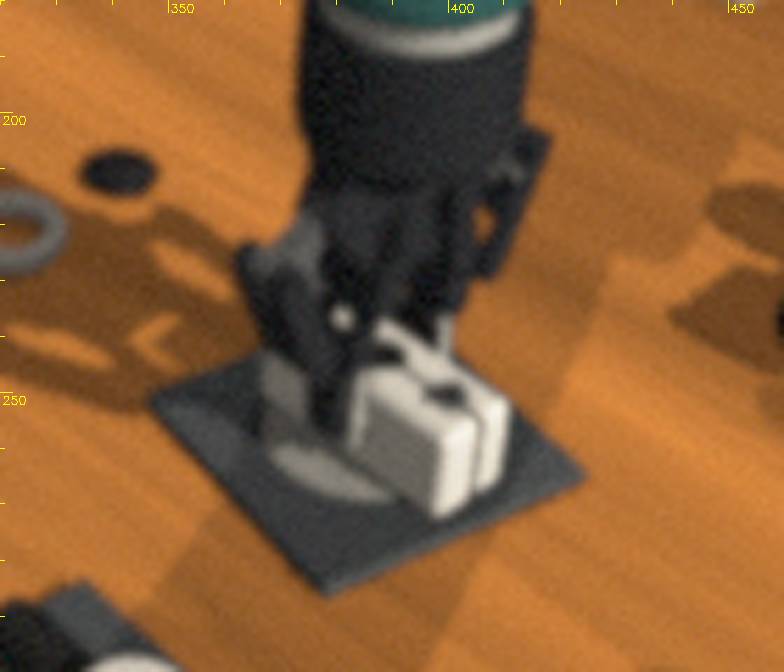

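```bash

python3 -m creep '[{"claw":28,"x":0,"y":0,"z":-10,"turn":0},{"claw":28,"x":0,"y":0,"z":-30,"turn":0},{"claw":28,"x":0,"y":0,"z":-35,"turn":0},{"claw":28,"x":0,"y":0,"z":-10,"turn":-0.06},{"claw":28,"x":0,"y":0,"z":0,"turn":-0.062},{"claw":28,"x":0,"y":0,"z":0,"turn":0},{"claw":28,"x":0,"y":0,"z":0,"turn":0}]'
python3 - <<'E'
from h import *
go(648,-259,90,94.1)
p,d=manip.read_camera('scene'); np.save('pics/s14.npy',p); crop(p,320,180,460,300,5.6,'pics/s14.png')
E
```

```text
t: 28.3
ee_pos: [0.4623, 0.1824, 0.1005]
tcp_rot: [-3.141, 0.0, 1.64]
wrist_force: [0.1, 0.9, -4.5]
finger_gap: 0.0335
t 28.3 tcp [462.3 182.4 100.5] rpy [-1.7994e+02  2.0000e-02  9.3980e+01] gap 33.5 F [ 0.1  0.9 -4.5]
turn -0.0021 x -453.6 y 153.7 z 10.5
```

View pics/s14.png

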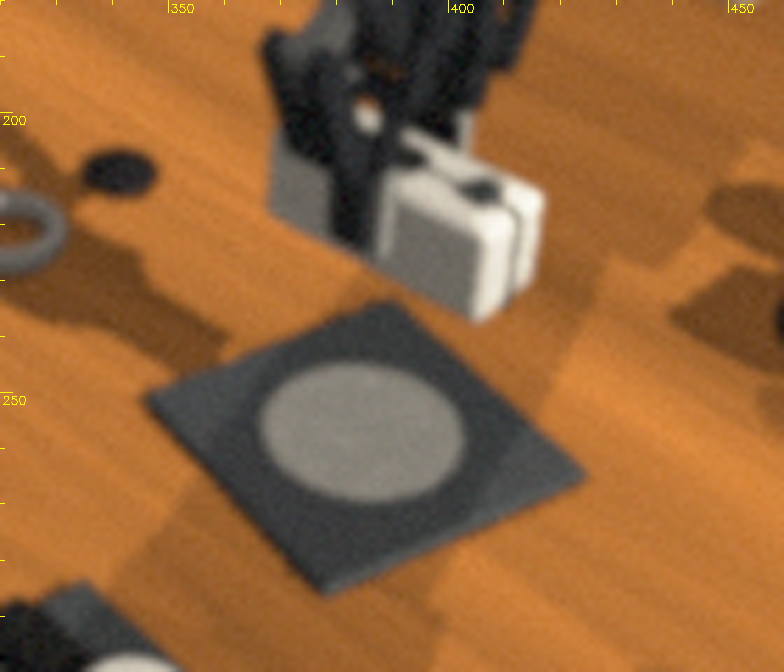

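```bash

python3 -m creep '[{"claw":28,"x":-20,"y":7,"z":0,"turn":-0.002},{"claw":28,"x":-35,"y":12,"z":0,"turn":0},{"claw":28,"x":-37,"y":12.5,"z":0,"turn":0},{"claw":28,"x":-37,"y":12.5,"z":0,"turn":0},{"claw":28,"x":-37,"y":12.5,"z":0,"turn":0},{"claw":28,"x":-37,"y":12.5,"z":0,"turn":0},{"claw":28,"x":-37,"y":12.5,"z":0,"turn":0},{"claw":28,"x":-37,"y":12.5,"z":0,"turn":0},{"claw":28,"x":-37,"y":12.5,"z":0,"turn":0},{"claw":28,"x":-37,"y":12.5,"z":0,"turn":0}]'
python3 -m creep '[{"claw":28,"x":-37,"y":12.5,"z":0,"turn":0},{"claw":28,"x":-35,"y":12,"z":0,"turn":0},{"claw":28,"x":-20,"y":7,"z":0,"turn":0},{"claw":28,"x":-8,"y":3,"z":0,"turn":0},{"claw":28,"x":0,"y":0,"z":20,"turn":0},{"claw":28,"x":0,"y":0,"z":20,"turn":0},{"claw":28,"x":0,"y":0,"z":0,"turn":0},{"claw":28,"x":0,"y":0,"z":0,"turn":0},{"claw":28,"x":0,"y":0,"z":0,"turn":0}]'
python3 - <<'E'
from h import *
go(648,-259,13,94.1)
p,d=manip.read_camera('scene'); crop(p,130,130,270,250,5.6,'pics/s15.png')
p,d=manip.read_camera('top'); np.save('pics/t15.npy',p); crop(p,180,90,420,220,3.3,'pics/t15.png')
E
```

```text
t: 29.18
ee_pos: [0.6065, -0.1602, 0.0992]
tcp_rot: [-3.139, -0.001, 1.643]
wrist_force: [1.3, 0.2, -3.9]
finger_gap: 0.0332
t: 29.93
ee_pos: [0.6492, -0.2546, 0.0608]
tcp_rot: [-3.142, -0.001, 1.645]
wrist_force: [0.5, -0.1, -2.2]
finger_gap: 0.0334
t 29.93 tcp [ 649.2 -254.6   60.8] rpy [-1.800e+02 -3.000e-02  9.426e+01] gap 33.4 F [ 0.5 -0.1 -2.2]
turn 0.0027 x -4.3 y -1.5 z 47.8
```

View pics/s15.png

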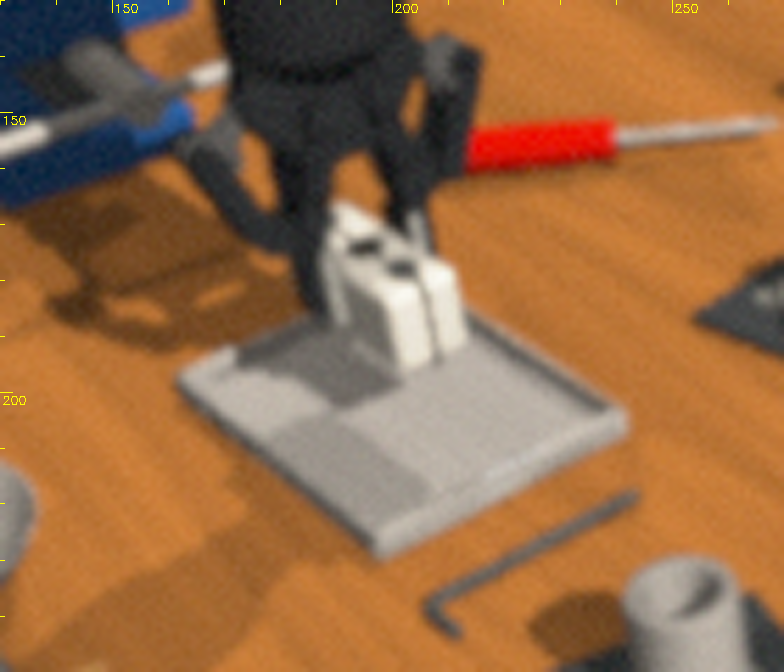

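View pics/t15.png

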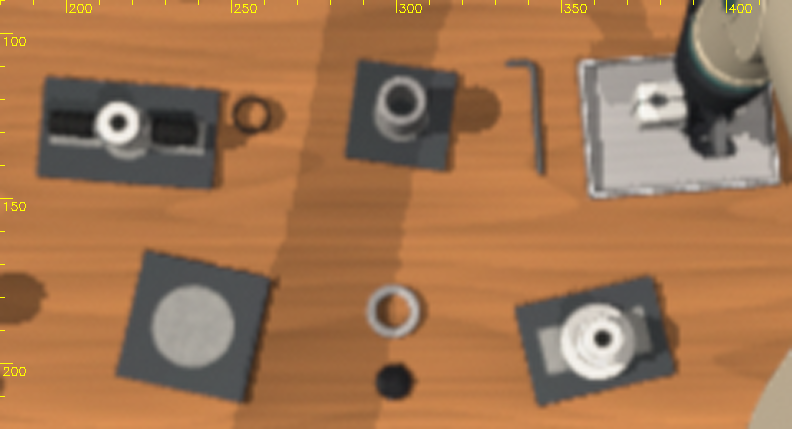

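```bash

python3 -m creep '[{"claw":28,"x":-3,"y":-1,"z":20,"turn":0},{"claw":28,"x":0,"y":0,"z":15,"turn":0},{"claw":28,"x":0,"y":0,"z":6,"turn":0},{"claw":28,"x":0,"y":0,"z":2,"turn":0},{"claw":28,"x":0,"y":0,"z":0,"turn":0},{"claw":28,"x":0,"y":0,"z":0,"turn":0},{"claw":28,"x":0,"y":0,"z":0,"turn":0}]'
python3 - <<'E'
from h import *
p=np.load('pics/t15.npy'); m=mask(p)
print('mat_drift',rect('top',comp(m,(220,200)),.006)[:3])
g=cv2.resize(p,None,fx=4,fy=4,interpolation=cv2.INTER_CUBIC)
for thr in (105,115,125):
    b=((g.min(2)>thr)&(m>0)).astype(np.uint8); e,ax=ell(comp(b,(238,188))); print(thr,e,ax,onplane('top',e,.006)*1000)
print('drift bore',blob(p,(362,191),4),onplane('top',blob(p,(362,191),4)[0],.048)*1000)
b=((g.min(2)>170)).astype(np.uint8); e,ax=ell(comp(b,(355,195))); print('flange-ish',e,ax,onplane('top',e,.018)*1000)
E
```

```text
t: 30.62
ee_pos: [0.649, -0.2587, 0.0184]
tcp_rot: [3.14, 0.0, 1.644]
wrist_force: [0.2, 0.1, -3.6]
finger_gap: 0.0333
mat_drift (array([464.9782 , 176.54776], dtype=float32), (np.float32(114.769844), np.float32(115.600525)), np.float32(77.483))
105 [237.98330688 188.47497559] (24.934947967529297, 25.35376739501953) [[465.04752528 177.53590723   6.        ]]
115 [238.00143433 188.46382141] (24.416942596435547, 24.814149856567383) [[465.08030658 177.48307521   6.        ]]
125 [238.00492859 188.48106384] (23.882606506347656, 24.33417510986328) [[465.02935416 177.47250538   6.        ]]
drift bore (array([362.16849232, 192.12132899]), array([4.77414258, 4.94000467])) [[ 449.6665678  -182.81964711   48.        ]]
flange-ish [359.22671509 193.37478638] (19.298131942749023, 22.308805465698242) [[ 448.4267208  -178.42772906   18.        ]]
```

```bash

python3 -m creep '[{"claw":28,"x":0,"y":0,"z":3,"turn":0},{"claw":28,"x":0,"y":0,"z":1.5,"turn":0},{"claw":28,"x":0,"y":0,"z":0,"turn":0},{"claw":28,"x":0,"y":0,"z":0,"turn":0}]'
python3 -m creep '[{"claw":28,"x":0,"y":0,"z":1.2,"turn":0},{"claw":28,"x":0,"y":0,"z":0,"turn":0},{"claw":28,"x":0,"y":0,"z":0,"turn":0}]'
```

```text
t: 30.95
ee_pos: [0.6482, -0.2587, 0.013]
tcp_rot: [-3.142, 0.0, 1.644]
wrist_force: [0.9, -0.6, -3.7]
finger_gap: 0.0335
t: 31.2
ee_pos: [0.6483, -0.2587, 0.0129]
tcp_rot: [3.142, 0.0, 1.644]
wrist_force: [-3.1, 1.0, 5.7]
finger_gap: 0.0334
```

```bash

python3 -m creep '[{"claw":60,"x":0,"y":0,"z":-0.7,"turn":0},{"claw":60,"x":0,"y":0,"z":0,"turn":0},{"claw":60,"x":0,"y":0,"z":0,"turn":0},{"claw":60,"x":0,"y":0,"z":0,"turn":0},{"claw":60,"x":0,"y":0,"z":-20,"turn":0},{"claw":60,"x":0,"y":0,"z":-40,"turn":0},{"claw":85,"x":0,"y":0,"z":-40,"turn":0},{"claw":85,"x":0,"y":0,"z":0,"turn":0}]'
python3 - <<'E'
from h import *
go(449.6,-182.8,110,94.1)
p,d=manip.read_camera('scene'); crop(p,130,130,320,250,4,'pics/s16.png')
E
```

```text
t: 31.87
ee_pos: [0.6539, -0.2598, 0.121]
tcp_rot: [3.128, 0.005, 1.644]
wrist_force: [2.1, 0.2, 1.3]
finger_gap: 0.0817
t 31.87 tcp [ 653.9 -259.8  121. ] rpy [179.22   0.28  94.18] gap 81.7 F [2.1 0.2 1.3]
turn 0.0014 x 91.4 y -198.2 z 11.0
```

View pics/s16.png

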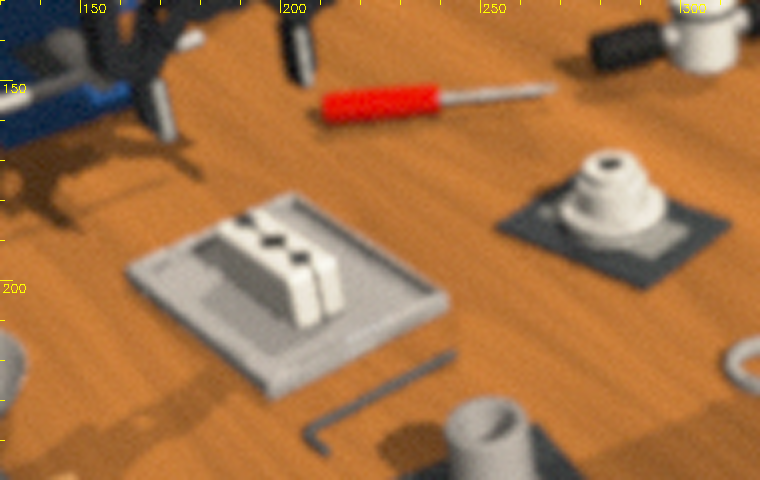

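```bash

python3 -m creep '[{"claw":85,"x":12,"y":-25,"z":0,"turn":0},{"claw":85,"x":17,"y":-36,"z":0,"turn":0},{"claw":85,"x":17,"y":-36,"z":0,"turn":0},{"claw":85,"x":17,"y":-36,"z":0,"turn":0},{"claw":85,"x":17,"y":-36,"z":0,"turn":0},{"claw":85,"x":10,"y":-25,"z":0,"turn":0},{"claw":85,"x":2,"y":-3,"z":10,"turn":0},{"claw":85,"x":0,"y":0,"z":0,"turn":0},{"claw":85,"x":0,"y":0,"z":0,"turn":0},{"claw":85,"x":0,"y":0,"z":0,"turn":0}]'
python3 - <<'E'
from h import *
go(449.6,-182.8,60,94.1)
E
```

```text
t: 32.75
ee_pos: [0.4464, -0.1816, 0.1025]
tcp_rot: [3.14, 0.0, 1.644]
wrist_force: [0.3, 0.5, -0.9]
finger_gap: 0.0848
t 32.75 tcp [ 446.4 -181.6  102.5] rpy [179.92   0.    94.2 ] gap 84.8 F [ 0.3  0.5 -0.9]
turn 0.0018 x -1.4 y 3.1 z 42.5
```

```bash

python3 -m creep '[{"claw":85,"x":-1.2,"y":3,"z":25,"turn":0},{"claw":85,"x":0,"y":0,"z":25,"turn":0},{"claw":85,"x":0,"y":0,"z":25,"turn":0},{"claw":85,"x":0,"y":0,"z":5,"turn":0},{"claw":85,"x":0,"y":0,"z":0,"turn":0},{"claw":85,"x":0,"y":0,"z":0,"turn":0},{"claw":85,"x":0,"y":0,"z":0,"turn":0}]'
python3 - <<'E'
from h import *
go(449.6,-182.8,20.5,94.1)
p,d=manip.read_camera('scene'); crop(p,220,110,360,230,5.6,'pics/s17.png')
E
```

```text
t: 33.33
ee_pos: [0.4493, -0.1826, 0.0236]
tcp_rot: [3.139, 0.001, 1.644]
wrist_force: [-0.0, -0.2, -0.4]
finger_gap: 0.0854
t 33.33 tcp [ 449.3 -182.6   23.6] rpy [1.7988e+02 3.0000e-02 9.4210e+01] gap 85.4 F [-0.  -0.2 -0.4]
turn 0.0019 x -0.2 y 0.3 z 3.1
```

View pics/s17.png

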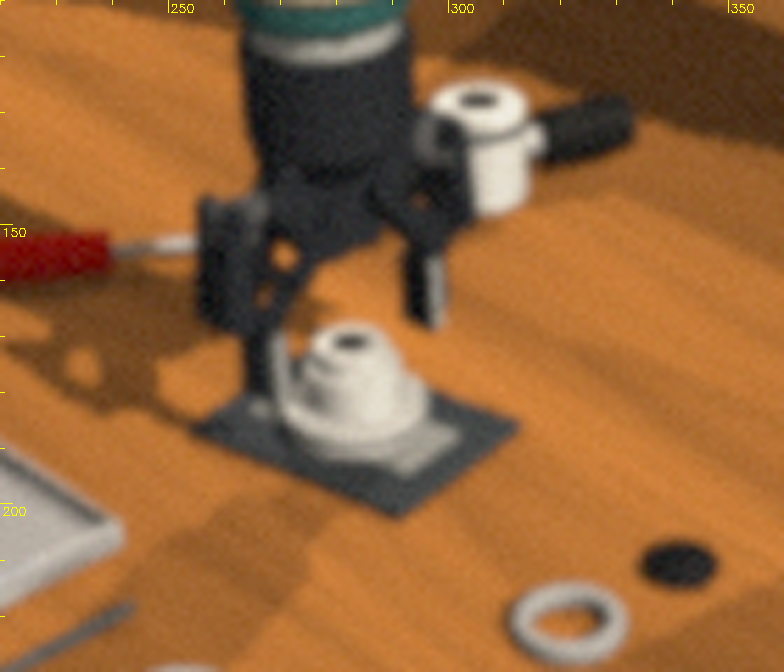

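```bash

python3 -m creep '[{"claw":85,"x":0,"y":0,"z":2.3,"turn":0},{"claw":60,"x":0,"y":0,"z":0,"turn":0},{"claw":50,"x":0,"y":0,"z":0,"turn":0},{"claw":50,"x":0,"y":0,"z":0,"turn":0},{"claw":50,"x":0,"y":0,"z":0,"turn":0},{"claw":50,"x":0,"y":0,"z":0,"turn":0}]' 40
python3 -m creep '[{"claw":38,"x":0,"y":0,"z":0,"turn":0},{"claw":38,"x":0,"y":0,"z":0,"turn":0},{"claw":38,"x":0,"y":0,"z":0,"turn":0},{"claw":38,"x":0,"y":0,"z":0,"turn":0},{"claw":38,"x":0,"y":0,"z":0,"turn":0}]' 45
python3 - <<'E'
from h import *
go(449.6,-182.8,20.5,94.1)
p,d=manip.read_camera('scene'); crop(p,240,130,330,220,8,'pics/s18.png')
E
```

```text
t: 33.88
ee_pos: [0.4481, -0.1824, 0.0203]
tcp_rot: [3.141, 0.0, 1.644]
wrist_force: [0.5, 0.2, 0.0]
finger_gap: 0.05
t: 34.3
ee_pos: [0.4483, -0.1824, 0.0206]
tcp_rot: [3.141, 0.0, 1.644]
wrist_force: [-0.2, 0.7, 5.1]
finger_gap: 0.0416
t 34.3 tcp [ 448.3 -182.4   20.6] rpy [1.7997e+02 2.0000e-02 9.4210e+01] gap 41.6 F [-0.2  0.7  5.1]
turn 0.002 x -0.5 y 1.3 z 0.1
```

View pics/s18.png

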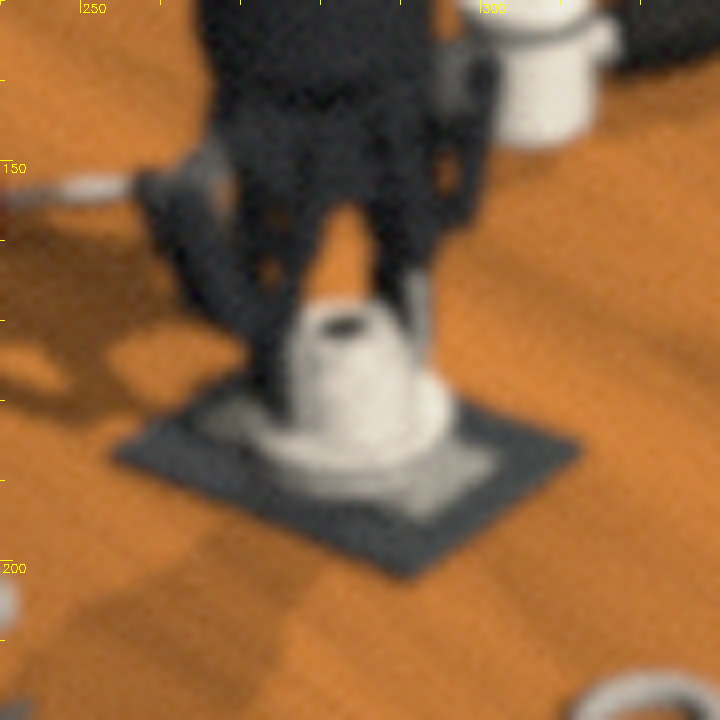

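```bash

python3 -m creep '[{"claw":38,"x":0,"y":0,"z":-5,"turn":0},{"claw":38,"x":0,"y":0,"z":-10,"turn":0},{"claw":38,"x":0,"y":0,"z":-25,"turn":0},{"claw":38,"x":0,"y":0,"z":-35,"turn":0},{"claw":38,"x":0,"y":0,"z":-10,"turn":0},{"claw":38,"x":0,"y":0,"z":0,"turn":0},{"claw":38,"x":0,"y":0,"z":0,"turn":0}]'
python3 - <<'E'
from h import *
go(465,177.2,100,94.1)
p,d=manip.read_camera('scene'); crop(p,240,110,330,200,8,'pics/s19.png')
p,d=manip.read_camera('top'); crop(p,320,150,420,230,8,'pics/t19.png');np.save('pics/t19.npy',p)
E
```

```text
t: 34.93
ee_pos: [0.448, -0.1828, 0.1056]
tcp_rot: [3.141, 0.001, 1.644]
wrist_force: [-0.0, -0.6, -3.0]
finger_gap: 0.0412
t 34.93 tcp [ 448.  -182.8  105.6] rpy [1.7995e+02 4.0000e-02 9.4170e+01] gap 41.2 F [-0.  -0.6 -3. ]
turn 0.0012 x 357.9 y 42.7 z 5.6
```

View pics/s19.png

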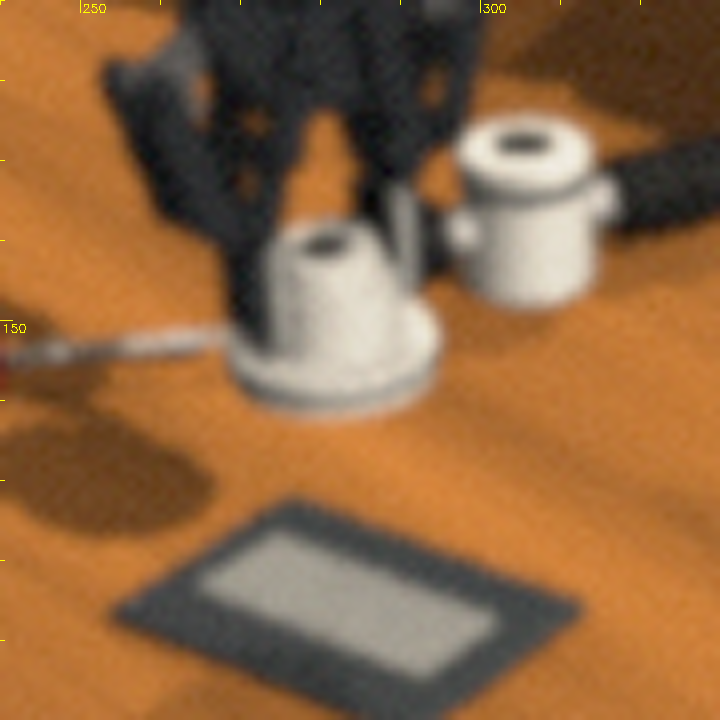

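View pics/t19.png

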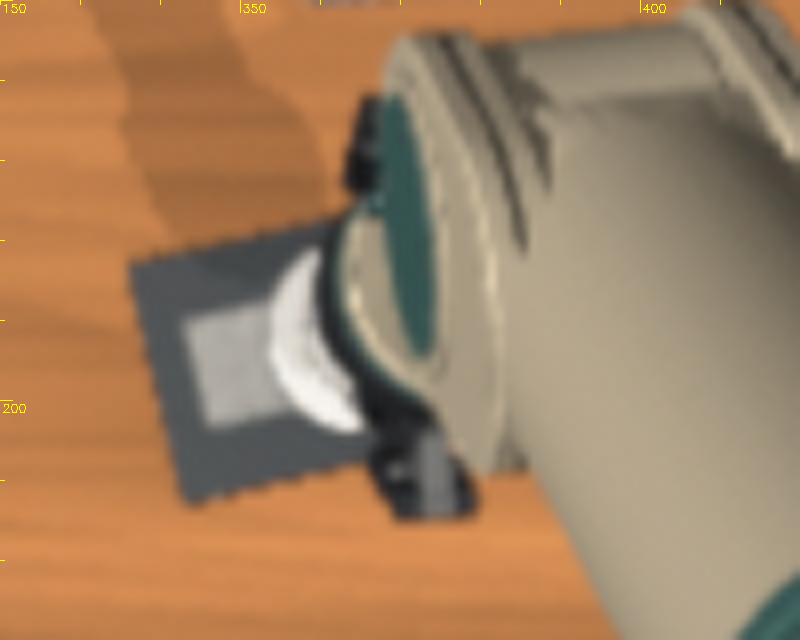

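```bash

python3 -m creep '[{"claw":38,"x":22,"y":2.5,"z":0,"turn":0},{"claw":38,"x":36,"y":4,"z":0,"turn":0},{"claw":38,"x":38,"y":4.5,"z":0,"turn":0},{"claw":38,"x":38,"y":4.5,"z":0,"turn":0},{"claw":38,"x":38,"y":4.5,"z":0,"turn":0},{"claw":38,"x":38,"y":4.5,"z":0,"turn":0},{"claw":38,"x":38,"y":4.5,"z":0,"turn":0},{"claw":38,"x":38,"y":4.5,"z":0,"turn":0},{"claw":38,"x":36,"y":4,"z":0,"turn":0},{"claw":38,"x":24,"y":3,"z":0,"turn":0}]'
python3 -m creep '[{"claw":38,"x":10,"y":1,"z":0,"turn":0},{"claw":38,"x":0,"y":0,"z":20,"turn":0},{"claw":38,"x":0,"y":0,"z":20,"turn":0},{"claw":38,"x":0,"y":0,"z":0,"turn":0},{"claw":38,"x":0,"y":0,"z":0,"turn":0},{"claw":38,"x":0,"y":0,"z":0,"turn":0}]'
python3 - <<'E'
from h import *
go(464.5,177.5,30,94.1)
E
```

```text
t: 35.87
ee_pos: [0.4618, 0.1702, 0.1039]
tcp_rot: [-3.14, -0.002, 1.649]
wrist_force: [0.6, 0.3, -2.3]
finger_gap: 0.0417
t: 36.37
ee_pos: [0.4632, 0.1751, 0.0651]
tcp_rot: [-3.141, 0.001, 1.644]
wrist_force: [-0.5, -0.1, -2.0]
finger_gap: 0.0415
t 36.37 tcp [463.2 175.1  65.1] rpy [-1.7995e+02  4.0000e-02  9.4170e+01] gap 41.5 F [-0.5 -0.1 -2. ]
turn 0.0012 x 2.3 y 1.5 z 35.1
```

```bash

python3 -m creep '[{"claw":38,"x":2.3,"y":1.5,"z":15,"turn":0},{"claw":38,"x":0,"y":0,"z":15,"turn":0},{"claw":38,"x":0,"y":0,"z":6,"turn":0},{"claw":38,"x":0,"y":0,"z":0,"turn":0},{"claw":38,"x":0,"y":0,"z":0,"turn":0},{"claw":38,"x":0,"y":0,"z":0,"turn":0}]'
python3 - <<'E'
from h import *
go(464.5,177.5,21.5,94.1)
p,d=manip.read_camera('scene'); crop(p,340,200,440,300,7.5,'pics/s20.png');np.save('pics/s20.npy',p)
B,e=blob(p,(387,240),4); print(B,e); 
for z in (.052,.054,.056): print(z,onplane('scene',B-[.7,.8],z)*1000)
E
```

```text
t: 36.87
ee_pos: [0.4652, 0.1782, 0.0301]
tcp_rot: [3.14, -0.0, 1.644]
wrist_force: [0.2, 1.3, -2.3]
finger_gap: 0.0414
t 36.87 tcp [465.2 178.2  30.1] rpy [ 1.7993e+02 -2.0000e-02  9.4190e+01] gap 41.4 F [ 0.2  1.3 -2.3]
turn 0.0015 x -0.6 y -0.8 z 8.6
[385.86453533 238.98238627] [ 7.60441526 10.43593597]
0.052 [[465.00260479 177.77680847  52.        ]]
0.054 [[466.93786232 179.25357802  54.        ]]
0.056 [[468.87311984 180.73034758  56.        ]]
```

View pics/s20.png

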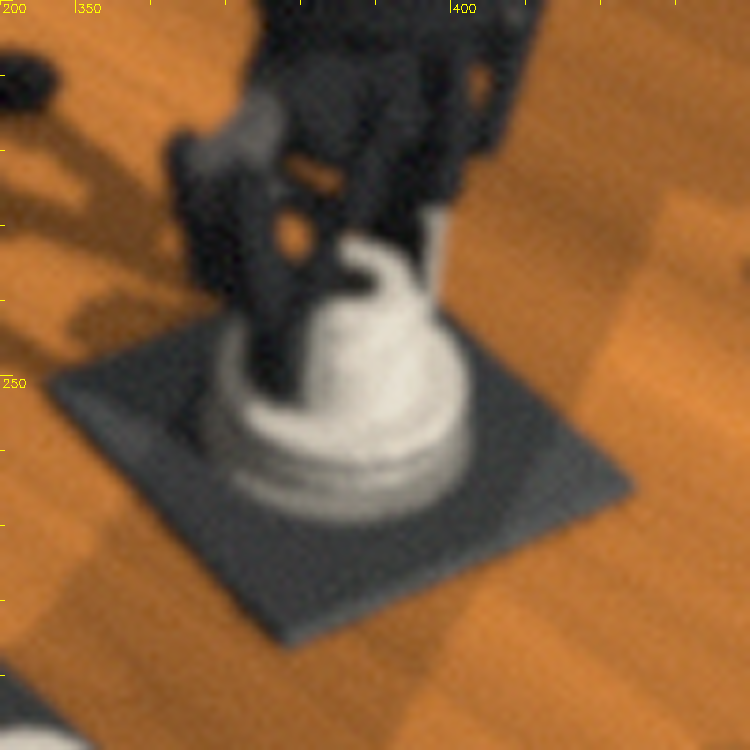

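```bash

python3 -m creep '[{"claw":38,"x":-0.6,"y":-0.6,"z":5,"turn":0},{"claw":38,"x":0,"y":0,"z":3.5,"turn":0},{"claw":38,"x":0,"y":0,"z":0,"turn":0},{"claw":38,"x":0,"y":0,"z":0,"turn":0},{"claw":38,"x":0,"y":0,"z":0,"turn":0}]'
python3 -m creep '[{"claw":38,"x":0,"y":0,"z":1.2,"turn":0},{"claw":38,"x":0,"y":0,"z":0,"turn":0},{"claw":38,"x":0,"y":0,"z":0,"turn":0}]'
```

```text
t: 37.33
ee_pos: [0.4643, 0.1774, 0.0207]
tcp_rot: [3.141, 0.0, 1.644]
wrist_force: [0.2, -0.6, -1.0]
finger_gap: 0.0419
t: 37.58
ee_pos: [0.4643, 0.1774, 0.0206]
tcp_rot: [3.141, 0.0, 1.644]
wrist_force: [-1.7, -1.5, 12.8]
finger_gap: 0.0418
```

```bash

python3 -m creep '[{"claw":85,"x":0,"y":0,"z":-0.8,"turn":0},{"claw":85,"x":0,"y":0,"z":0,"turn":0},{"claw":85,"x":0,"y":0,"z":0,"turn":0},{"claw":85,"x":0,"y":0,"z":0,"turn":0},{"claw":85,"x":0,"y":0,"z":0,"turn":0},{"claw":85,"x":0,"y":0,"z":-20,"turn":0},{"claw":85,"x":0,"y":0,"z":-40,"turn":0},{"claw":85,"x":0,"y":0,"z":-35,"turn":0}]'
python3 - <<'E'
from h import *
go(648.3,-258.7,110,94.1)
E
```

```text
t: 38.25
ee_pos: [0.4631, 0.1773, 0.1158]
tcp_rot: [-3.139, 0.001, 1.645]
wrist_force: [1.1, -0.3, -0.1]
finger_gap: 0.085
t 38.25 tcp [463.1 177.3 115.8] rpy [-1.7984e+02  4.0000e-02  9.4240e+01] gap 85.0 F [ 1.1 -0.3 -0.1]
turn 0.0025 x -448.1 y 153.6 z 5.8
```

```bash

python3 -m creep '[{"claw":85,"x":-25,"y":9,"z":0,"turn":0.0025},{"claw":85,"x":-37,"y":12.5,"z":0,"turn":0},{"claw":85,"x":-37,"y":12.5,"z":0,"turn":0},{"claw":85,"x":-37,"y":12.5,"z":0,"turn":0},{"claw":85,"x":-37,"y":12.5,"z":0,"turn":0},{"claw":85,"x":-37,"y":12.5,"z":0,"turn":0},{"claw":85,"x":-37,"y":12.5,"z":0,"turn":0},{"claw":85,"x":-37,"y":12.5,"z":0,"turn":0},{"claw":85,"x":-37,"y":12.5,"z":0,"turn":0},{"claw":85,"x":-37,"y":12.5,"z":0,"turn":0}]'
python3 -m creep '[{"claw":85,"x":-37,"y":12.5,"z":0,"turn":0},{"claw":85,"x":-30,"y":11,"z":0,"turn":0},{"claw":85,"x":-20,"y":7,"z":0,"turn":0},{"claw":60,"x":-3,"y":1,"z":0,"turn":0},{"claw":60,"x":0,"y":0,"z":20,"turn":0},{"claw":60,"x":0,"y":0,"z":10,"turn":0},{"claw":60,"x":0,"y":0,"z":0,"turn":0},{"claw":60,"x":0,"y":0,"z":0,"turn":0},{"claw":60,"x":0,"y":0,"z":0,"turn":0},{"claw":60,"x":0,"y":0,"z":0,"turn":0}]'
python3 - <<'E'
from h import *
go(648.3,-258.7,13.5,94.1)
p,d=manip.read_camera('scene'); np.save('pics/s21.npy',p); crop(p,130,120,430,340,2.6,'pics/s21.png')
p,d=manip.read_camera('top'); np.save('pics/t21.npy',p); crop(p,180,90,420,220,3.3,'pics/t21.png')
A=blob(p,(237,187),4); print(A,onplane('top',A[0],.048)*1000)
B=blob(np.load('pics/s21.npy'),(388,240),4); print(B,tri(B[0],A[0])*1000)
E
```

```text
t: 39.08
ee_pos: [0.6108, -0.173, 0.1151]
tcp_rot: [-3.141, -0.0, 1.641]
wrist_force: [1.0, 0.6, 0.4]
finger_gap: 0.0849
t: 39.92
ee_pos: [0.6492, -0.258, 0.0863]
tcp_rot: [3.14, 0.0, 1.643]
wrist_force: [0.0, 0.3, 0.3]
finger_gap: 0.0595
t 39.92 tcp [ 649.2 -258.    86.3] rpy [1.7993e+02 2.0000e-02 9.4110e+01] gap 59.5 F [0.  0.3 0.3]
turn 0.0003 x -0.7 y -0.9 z 72.8
(array([235.7851092 , 187.25068029]), array([4.81417974, 5.04075019])) [[464.75525529 177.02290651  48.        ]]
(array([386.11279996, 240.32356453]), array([4.24559116, 6.30360985])) [[464.0799919  178.29996997  46.34701946   2.59726075]]
```

View pics/s21.png

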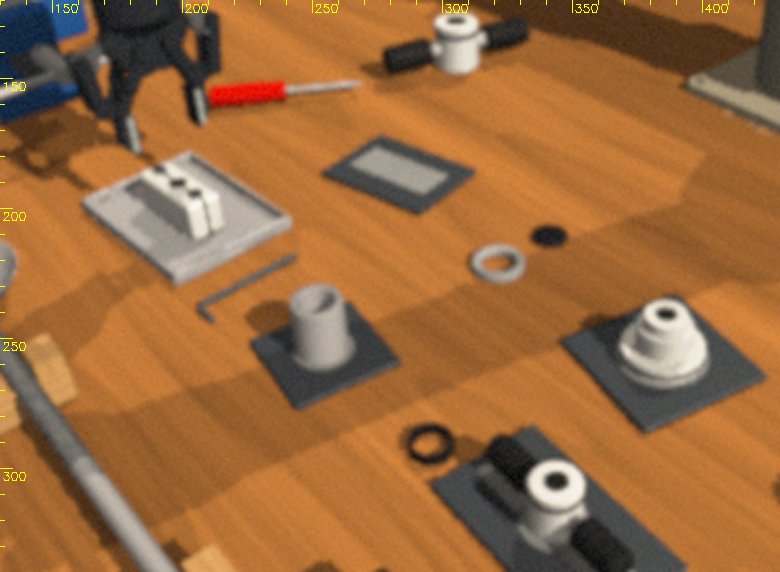

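View pics/t21.png

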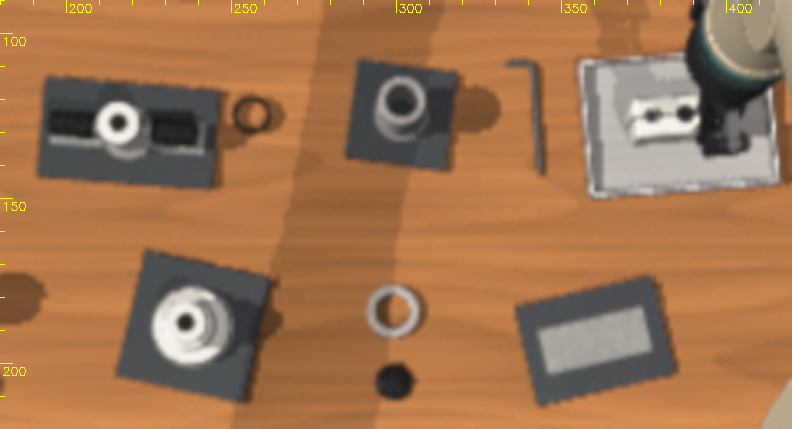

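```bash

python3 - <<'E'
from h import *
p=np.load('pics/t21.npy'); m=mask(p)
print('mat_clamp',rect('top',comp(m,(345,210)),.006)[:3])
g=cv2.resize(p,None,fx=4,fy=4,interpolation=cv2.INTER_CUBIC)
for thr in (115,125):
    b=((g.min(2)>thr)&(m>0)).astype(np.uint8); print(thr,rect('top',comp(b,(358,194)),.006)[:3])
E
python3 -m creep '[{"claw":60,"x":-0.7,"y":-0.8,"z":25,"turn":0},{"claw":60,"x":0,"y":0,"z":30,"turn":0},{"claw":60,"x":0,"y":0,"z":16,"turn":0},{"claw":60,"x":0,"y":0,"z":0,"turn":0},{"claw":60,"x":0,"y":0,"z":0,"turn":0},{"claw":60,"x":0,"y":0,"z":0,"turn":0}]'
python3 -m creep '[{"claw":28,"x":0,"y":0,"z":0,"turn":0},{"claw":28,"x":0,"y":0,"z":0,"turn":0},{"claw":28,"x":0,"y":0,"z":0,"turn":0},{"claw":28,"x":0,"y":0,"z":0,"turn":0},{"claw":28,"x":0,"y":0,"z":0,"turn":0},{"claw":28,"x":0,"y":0,"z":0,"turn":0}]' 45
```

```text
mat_clamp (array([ 451.38757, -181.78728], dtype=float32), (np.float32(127.76047), np.float32(90.66769)), np.float32(-76.95428))
115 (array([ 451.3579 , -181.79855], dtype=float32), (np.float32(96.63755), np.float32(40.69012)), np.float32(-77.15991))
125 (array([ 451.34558, -181.8634 ], dtype=float32), (np.float32(95.2996), np.float32(39.126423)), np.float32(-77.23312))
t: 40.52
ee_pos: [0.649, -0.2594, 0.0157]
tcp_rot: [3.139, 0.001, 1.642]
wrist_force: [-0.3, -0.4, -0.3]
finger_gap: 0.0603
t: 41.02
ee_pos: [0.6489, -0.2597, 0.0161]
tcp_rot: [3.139, 0.001, 1.642]
wrist_force: [1.0, -0.0, 6.1]
finger_gap: 0.033
```

```bash

python3 -m creep '[{"claw":28,"x":0,"y":0,"z":-10,"turn":0},{"claw":28,"x":0,"y":0,"z":-30,"turn":0},{"claw":28,"x":0,"y":0,"z":-35,"turn":0},{"claw":28,"x":0,"y":0,"z":-10,"turn":-0.05},{"claw":28,"x":0,"y":0,"z":0,"turn":-0.05},{"claw":28,"x":0,"y":0,"z":0,"turn":-0.053},{"claw":28,"x":0,"y":0,"z":0,"turn":0},{"claw":28,"x":0,"y":0,"z":0,"turn":0}]'
python3 - <<'E'
from h import *
go(450.9,-182.1,90,102.9)
E
```

```text
t: 41.68
ee_pos: [0.6471, -0.2593, 0.0991]
tcp_rot: [-3.141, -0.001, 1.793]
wrist_force: [-0.9, 0.5, -3.2]
finger_gap: 0.033
t 41.68 tcp [ 647.1 -259.3   99.1] rpy [-1.7994e+02 -4.0000e-02  1.0274e+02] gap 33.0 F [-0.9  0.5 -3.2]
turn -0.0027 x 119.0 y -174.0 z 9.1
```

```bash

python3 -m creep '[{"claw":28,"x":13,"y":-19,"z":0,"turn":-0.0027},{"claw":28,"x":21,"y":-30,"z":0,"turn":0},{"claw":28,"x":21,"y":-31,"z":0,"turn":0},{"claw":28,"x":21,"y":-31,"z":0,"turn":0},{"claw":28,"x":21,"y":-31,"z":0,"turn":0},{"claw":28,"x":16,"y":-23,"z":0,"turn":0},{"claw":28,"x":6,"y":-9,"z":0,"turn":0},{"claw":28,"x":0,"y":0,"z":20,"turn":0},{"claw":28,"x":0,"y":0,"z":0,"turn":0},{"claw":28,"x":0,"y":0,"z":0,"turn":0}]'
python3 -m creep '[{"claw":28,"x":0,"y":0,"z":20,"turn":0},{"claw":28,"x":0,"y":0,"z":10,"turn":0},{"claw":28,"x":0,"y":0,"z":0,"turn":0},{"claw":28,"x":0,"y":0,"z":0,"turn":0},{"claw":28,"x":0,"y":0,"z":0,"turn":0}]'
python3 - <<'E'
from h import *
go(450.9,-182.1,20,102.9)
E
```

```text
t: 42.52
ee_pos: [0.4514, -0.1822, 0.0791]
tcp_rot: [-3.141, -0.0, 1.797]
wrist_force: [0.6, 0.3, -4.1]
finger_gap: 0.0329
t: 42.93
ee_pos: [0.452, -0.1824, 0.0498]
tcp_rot: [3.141, 0.0, 1.797]
wrist_force: [-0.1, 0.0, -3.9]
finger_gap: 0.0332
t 42.93 tcp [ 452.  -182.4   49.8] rpy [1.7997e+02 1.0000e-02 1.0298e+02] gap 33.2 F [-0.1  0.  -3.9]
turn 0.0014 x 0.5 y -1.0 z 29.8
```

```bash

python3 -m creep '[{"claw":28,"x":0.5,"y":-1,"z":15,"turn":0.001},{"claw":28,"x":0,"y":0,"z":12,"turn":0},{"claw":28,"x":0,"y":0,"z":0,"turn":0},{"claw":28,"x":0,"y":0,"z":0,"turn":0},{"claw":28,"x":0,"y":0,"z":0,"turn":0},{"claw":28,"x":0,"y":0,"z":0,"turn":0}]'
python3 - <<'E'
from h import *
go(450.9,-182.1,20,102.9)
p,d=manip.read_camera('scene'); np.save('pics/s22.npy',p); crop(p,240,130,330,220,8,'pics/s22.png')
E
```

```text
t: 43.43
ee_pos: [0.4511, -0.1823, 0.0232]
tcp_rot: [3.14, 0.001, 1.796]
wrist_force: [0.2, 0.2, -3.6]
finger_gap: 0.033
t 43.43 tcp [ 451.1 -182.3   23.2] rpy [1.7991e+02 4.0000e-02 1.0292e+02] gap 33.0 F [ 0.2  0.2 -3.6]
turn 0.0004 x 0.2 y -0.2 z 3.2
```

View pics/s22.png

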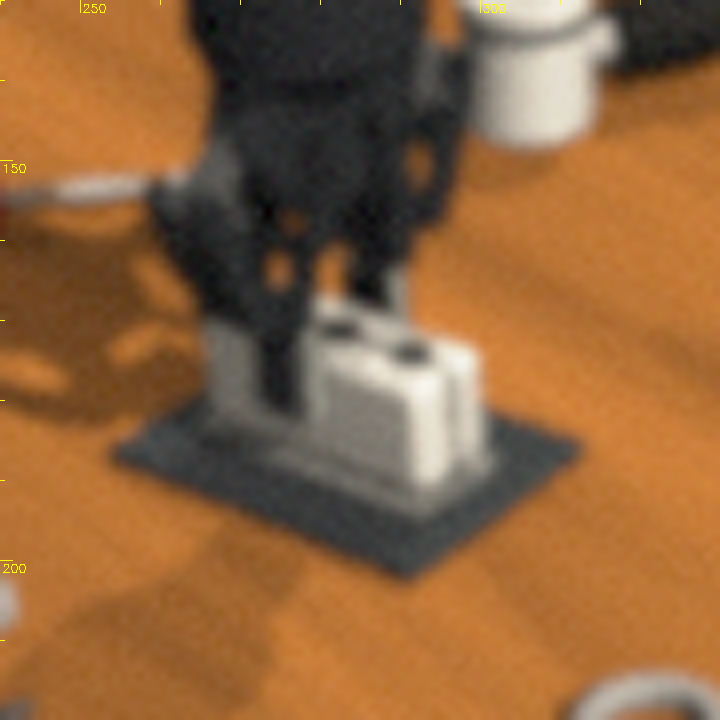

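Well lined up. Lower to contact.

```bash

python3 -m creep '[{"claw":28,"x":0,"y":0,"z":2.5,"turn":0},{"claw":28,"x":0,"y":0,"z":1.3,"turn":0},{"claw":28,"x":0,"y":0,"z":0,"turn":0},{"claw":28,"x":0,"y":0,"z":0,"turn":0}]'
python3 -m creep '[{"claw":28,"x":0,"y":0,"z":1.2,"turn":0},{"claw":28,"x":0,"y":0,"z":0,"turn":0},{"claw":28,"x":0,"y":0,"z":0,"turn":0}]'
```

```text
t: 43.82
ee_pos: [0.4508, -0.1822, 0.019]
tcp_rot: [3.141, 0.001, 1.797]
wrist_force: [-1.1, 1.0, 3.8]
finger_gap: 0.0329
t: 44.07
ee_pos: [0.4507, -0.1823, 0.019]
tcp_rot: [3.141, 0.002, 1.797]
wrist_force: [-2.8, 0.5, 20.0]
finger_gap: 0.0334
```

```bash

python3 -m creep '[{"claw":28,"x":0,"y":0,"z":-1.4,"turn":0},{"claw":85,"x":0,"y":0,"z":0,"turn":0},{"claw":85,"x":0,"y":0,"z":0,"turn":0},{"claw":85,"x":0,"y":0,"z":0,"turn":0},{"claw":85,"x":0,"y":0,"z":0,"turn":0},{"claw":85,"x":0,"y":0,"z":-20,"turn":0},{"claw":85,"x":0,"y":0,"z":-40,"turn":0},{"claw":85,"x":0,"y":0,"z":-40,"turn":0}]'
python3 -m creep '[{"claw":85,"x":-30,"y":-15,"z":-20,"turn":0},{"claw":85,"x":-35,"y":-15,"z":-10,"turn":0},{"claw":85,"x":-35,"y":-15,"z":0,"turn":0},{"claw":85,"x":-35,"y":-15,"z":0,"turn":0},{"claw":85,"x":-35,"y":-15,"z":0,"turn":0},{"claw":85,"x":-35,"y":-15,"z":0,"turn":0},{"claw":85,"x":-35,"y":-15,"z":0,"turn":0},{"claw":85,"x":0,"y":0,"z":0,"turn":0},{"claw":85,"x":0,"y":0,"z":0,"turn":0}]'
python3 - <<'E'
from h import *
go(450.9,-182.1,20,102.9)
p,d=manip.read_camera('scene'); np.save('pics/s23.npy',p); crop(p,170,120,450,360,2.5,'pics/s23.png')
q,d=manip.read_camera('top'); np.save('pics/t23.npy',q); crop(q,180,90,420,220,3.3,'pics/t23.png')
m=mask(q); g=cv2.resize(q,None,fx=4,fy=4,interpolation=cv2.INTER_CUBIC)
for k,a,b,z,r in (('handle',(215,127),(343,304),.046,5),('clamp',(360,190),(281,171),.044,5),('drift',(236,187),(386,240),.048,4)):
    A=blob(q,a,r)[0]; B=blob(p,b,r)[0]; print(k,A.round(2),onplane('top',A,z).round(4)*1000,B.round(2),(tri(B,A)*1000).round(1))
for nm,r0,r1,sg in(('inner',3,6.5,1),('outer',6,9,-1)):
    e,ax=ell(radial(q,(301.2,120.5),r0,r1,sgn=sg)); print('sleeve',nm,(onplane('top',e,.056)*1000).round(1))
for thr in (175,190):
    b=(g.min(2)>thr).astype(np.uint8); b=cv2.morphologyEx(b,cv2.MORPH_CLOSE,np.ones((31,31))); print('clamp top',rect('top',comp(b,(365,189)),.044)[:3])
for k,s in dict(mat_handle=(200,115),mat_drift=(220,200),mat_sleeve=(287,133),mat_clamp=(345,210)).items(): print(k,rect('top',comp(m,s),.006)[:3])
E
```

```text
t: 44.73
ee_pos: [0.4491, -0.1814, 0.1187]
tcp_rot: [-3.138, -0.003, 1.797]
wrist_force: [1.2, -0.9, 0.0]
finger_gap: 0.0848
t: 45.48
ee_pos: [0.4, -0.442, 0.1479]
tcp_rot: [-3.141, -0.0, 1.791]
wrist_force: [0.0, 0.5, 0.9]
finger_gap: 0.0849
t 45.48 tcp [ 400.  -442.   147.9] rpy [-179.95   -0.    102.61] gap 84.9 F [0.  0.5 0.9]
turn -0.005 x 242.0 y 107.7 z 127.9
handle [215.37 126.71] [[639.3 236.7  46. ]] [343.45 304.58] [[639.1 237.8  44.2   2. ]]
clamp [361.63 191.87] [[ 450.7 -181.9   44. ]] [282.08 172.18] [[ 450.1 -181.5   41.8    2.1]]
drift [235.77 187.25] [[464.8 177.1  48. ]] [385.85 240.31] [[464.3 178.1  46.4   2. ]]
sleeve inner [[656.7  -9.3  56. ]]
sleeve outer [[656.7  -9.4  56. ]]
clamp top (array([ 449.86627, -179.47801], dtype=float32), (np.float32(90.14696), np.float32(31.839497)), np.float32(-76.782715))
clamp top (array([ 449.8257 , -179.63918], dtype=float32), (np.float32(88.932014), np.float32(30.715908)), np.float32(-76.76991))
mat_handle (array([639.54224, 235.95851], dtype=float32), (np.float32(90.59146), np.float32(157.01105)), np.float32(85.66339))
mat_drift (array([465.02942, 176.72556], dtype=float32), (np.float32(114.816414), np.float32(115.213455)), np.float32(77.46924))
mat_sleeve (array([656.23535 ,  -8.807258], dtype=float32), (np.float32(90.380424), np.float32(91.13038)), np.float32(81.85759))
mat_clamp (array([ 451.28394, -181.57227], dtype=float32), (np.float32(127.37833), np.float32(90.55333)), np.float32(-76.96758))
```

View pics/t23.png

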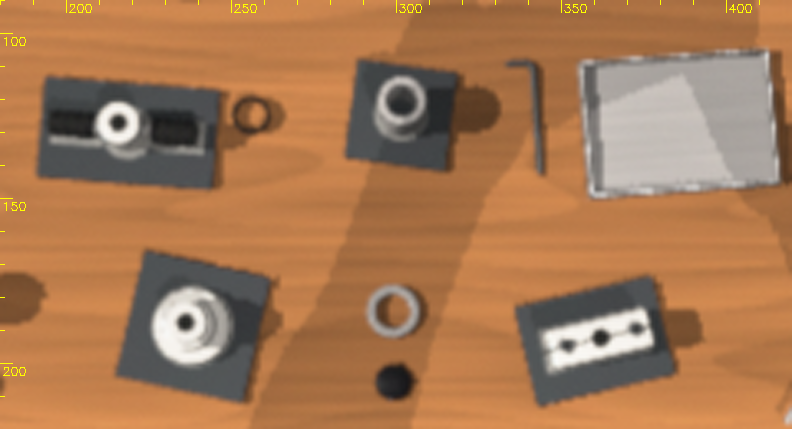

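View pics/s23.png

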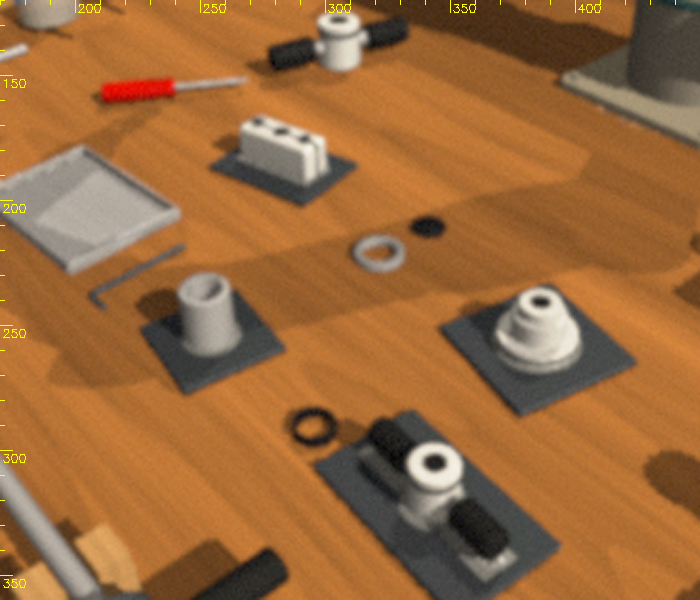

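```bash
python3 -c "
from plant import manip
print(manip.sense()['t'],manip.sense()['qd'].round(3)); print(manip.hand_in())"
```

```text
45.5833 [-0.023 -0.011 -0.013  0.013  0.001 -0.     0.002]
the job is handed in; nothing more can be done
None
```

All four parts now stand upright on their own mats, and I handed the job in at t = 45.6 s with the gripper well clear of everything. The handle waited in the tray while I moved the sleeve, and the clamp block waited there while I moved the drift. The first sleeve placing was about 2.4 mm off centre, so I regripped it and shifted it.

**Which handle:** Three cross handles were in view. I took the smallest, the one on the sleeve's mat, which measured about 130 mm from tip to tip.

**Last top-camera check:**

| Part | Distance from mat centre | Alignment |
|---|---|---|
| Handle | about 0.8 mm | within about 1° (grip fit read 86.9° against 85.7° for the mat, probably skewed by shadow) |
| Clamp block | about 0.6 mm | within about 0.4° |
| Drift | about 0.4 mm | round, not applicable |
| Sleeve | about 0.6 mm | round, not applicable |

**Disagreements between checks:**
- **Heights:** part tops measured from both views came out about 2 mm lower than the stated heights, and the two cameras' rays missed each other by about 2 mm. Both fit the calibration tolerance.
- **Clamp block centre:** a brightness outline of its top face gave a centre about 2 mm from its bore. I trusted the bore because that outline's width also measured wrong.
- **Gripper reading:** it showed about 41.5 mm on the drift's 44 mm step, but the drift was carried level and set down flat.

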